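Sort the loose parts away and lock the roller row in its cradle

ROBOT

A 6-joint arm with a two-finger parallel gripper is mounted at the origin on a cart in front of the work surface, level with it; the furniture and walls round the work are solid. World frame = base frame: x ahead of the robot, y to its left, z up, the work surface at z = 0. Lengths are in m, angles in rad, forces in N, time in s.
With the tool pointing down it reaches from about 0.35 to 0.775 m from the base axis. Payload 7.3 kg.
Tool frame: the origin (TCP) lies midway between the tips of the shut fingers; the grasp point (between the pads) lies robot.grasp_offset behind it (robot.grasp_offset is the distance from the TCP to the grasp point, in m); z points along the fingers, x is the direction in which the jaws open and shut, and the axes are right-handed (so a half turn about z gives the same grasp; the last joint's range is limited). The gripper opens to 92 mm and grips with 3 to 60 N. Pads are 19 mm wide; open, the fingers measure 130 mm over their backs; the gripper's body (75 mm by 190 mm) begins 47 mm behind the grasp point.
Start: joints at [1.177, 0.342, 1.524, -0, 1.275, -0.146], TCP at [0.129, 0.509, 0.227] pointing down, gripper open.
Joint ranges: [-2.53, 2.53], [-0.77, 2.02], [0.04, 2.7], [-1, 4.14], [0.28, 2.66], [-3.11, 3.11]. Speed limits (rad/s): [2.57, 2.57, 3.14, 3.14, 3.14, 3.14].

INTERFACE

Orientations are given as [roll, pitch, yaw] about the fixed x, y, z axes, in that order (R = Rz(yaw) Ry(pitch) Rx(roll)).
In Python, from cell import robot gives the robot as it stands. The module is installed in compiled form; this text tells all that it offers.
- The arm moves only by the tool move_arm, never from a script. Its argument "increments" is a list of rows, each a list of 7 numbers: the finger opening in mm, from 0 to 91.8, then the shift along the tool's x, y, z in mm, then the turn, a rotation vector about the tool's x, y, z in rad. A call has 1 to 12 rows; each row shifts and turns the pose as measured when the row begins, along the tool's axes as they then stand; what a row does not reach is not made up. A row lasts 1/8 s, in which the tool goes at most 62.5 mm and 10.7 degrees, less where a joint would pass 70% of its speed; a pose out of reach is approached as far as the arm can. A call is refused whole if a number of a shift passes 62.5 or a number of a turn 0.188, either way. A call with a gripper value outside its range is refused whole. The fingers move at their own pace and stop on an object; "newtons" is the grip in N (left out, the last holds). Time passes only in rows, so rows that do not move let the fingers close. It gives the time, the measured TCP pose, the force and the opening at its end, in the units of the state.
- robot.observe(): the state, without advancing time (a new reading comes with each control period).
- robot.read_camera(name): name is "side" or "top"; returns a dict with "img" (480x640x3 uint8, red, green, blue), "fx", "fy", "cx", "cy" (pixels), "T" (4x4, takes a point from camera to world coordinates). Camera axes: x right, y down, z forward; pixel columns grow to the right and rows downward; lengths in m; the calibration is good to about 2 mm. A picture is of the moment at which its call begins. There is no depth.
- robot.hand_in(): hands the job in, once; it reports no verdict.
Trained networks look in the newest picture that a camera, given by its name, has taken for a name from the list of things; names that differ only in an ending like _2 or _b are one class to them, and where a whole thing is asked for, a point or a joint stands for the part that bears it (a point fixed in the world has none). Each returns a list of dicts, best first, with "conf" (0 to 1); they miss things now and then, are a little off and sometimes report something else, mostly with a low value. They report only what shows in the picture. A call takes as long as a camera call.
- robot.look_for(thing, camera): "rect" ([left, top, width, height] in pixels, round what is visible of it).
The state is a dict: "time": time; "qpos": joint angles; "qvel": joint speeds; "joint_efforts": joint torques, N m; "tool_pos": TCP position; "tool_rot": TCP orientation; "contact_force": force on the tool from outside, world axes, zero at the start; "torque": the same for the moment, N m; "opening": finger opening in m.
Only numpy, scipy, OpenCV 4.12 (cv2) and the standard library are available. Lean on these libraries where they do the work, as an engineer would, in place of code of your own. Each camera call takes 0.05 s, during which the arm holds its last target.

TASK

Put the loose parts away by kind: the bush goes into the grey tray that already holds bushes, the bolt into the grey tray that already holds bolts, and the two steel rollers go on their sides into the wooden cradle, one behind the other as a closed row against its end stop. Once both rollers are in, drop the wooden keeper bar across the cradle, fully home in the pair of notches right behind the second roller, so that the row cannot roll apart when the cradle is carried to the stores. Set the parts down rather than dropping them, and leave the oil can and the tape roll where they stand.

Things in the scene. Friction and masses are not known exactly. Their poses are not given: they have to be found in the camera images.
- roller_a_center (a point): one of two identical steel rollers, a cylinder of 40 mm diameter, 64 mm long, 0.3 kg, lying on its side, dark bearings in its ends. Point: its centre, 20 mm above the bench; y = its axis. Grasp across the diameter. It lies across the cradle, axis along the cradle's y; first in the row at cradle x = +55 mm, centre 32 mm up. Set down at x = +20 mm it rolls there, leaving room for the fingers.
- roller_b_center (a point): the other roller, identical, same point and axes; either may be first in the row. The second in the row ends at cradle x = +15 mm, centre 36 mm up; set down at about x = -25 mm it rolls there, leaving room for the fingers.
- keeper_grip (a point): keeper: dark hardwood bar 20 x 140 x 20 mm (x, y, z) with a grip block 16 x 34 x 36 mm on the middle of its top, 90 g. Point: centre of the block, 38 mm above the bar's underside; z up. Grip the block along y (34 mm): the fingers then stay over the bar, clear of the rollers. Home behind the second roller: bar along the cradle's y in the notches at x = -19 mm, point 62 mm above cradle origin.
- bush_center (a point): the loose bush: a brass-coloured turned ring, 38 mm outside diameter, 12 mm high, lying flat, 50 g. The point is its centre, 6 mm above the surface it lies on. Grasp across the outside.
- bolt_center (a point): the loose bolt: a bright hexagon bolt lying on its side, 59 mm long along its y axis: shank 10 mm diameter from y = -29 mm, head 19 mm wide and 17 mm high at the +y end (y = 22 to 29 mm), 60 g. Point: mid-length on the shank, 6 mm above what it lies on. Grasp across the shank at or a little to the -y side of the point.
- cradle: fixed wooden roller cradle, 173 x 104 mm, two notched cheeks (42 mm high, inner faces at y = +-40 mm). Origin: centre of underside; x along the row to the end stop (inner face x = +75 mm, 46 mm high), -x end open. Floor slopes 5 deg down to the stop (top 10.5 mm up there, 24.7 mm at x = -87 mm): rollers set on it roll to the stop. Notch pairs at x = +21, -19, -59 mm, bottoms 24 mm up, 27 mm wide.
- bush_tray: bush tray: fixed open grey sheet-steel tray, 170 x 110 mm outside, 32 mm high at the rim, walls and floor 3 mm, that already holds two grey steel bushes (34 and 30 mm diameter) at its +x end (x = 43 to 77 mm). Origin: centre of its underside; x along the 170 mm side; blank card holder on its -x wall. Floor free from x = -80 to +40 mm.
- bolt_tray: the bolt tray: the same grey tray as the bush tray, but it already holds two hexagon bolts like the loose one, fixed at its +x end (x = 35 to 82 mm), lying along its y axis. Same origin and axes. The floor is free from x = -80 to +34 mm.
- oil_can: bystander: a green pump oil can, 64 mm diameter, 147 mm high with its thin bent spout, loose, standing behind the trays. Origin at the centre of its underside. To be left alone.
- tape_roll: bystander: a roll of masking tape lying flat, 104 mm diameter, 25 mm high, loose, behind the trays. Origin at the centre of its underside. To be left alone.

How it is judged:
On the way, in this order (a step that is already met when the one before it is completed fails the run):
1. both rollers lie as a closed row against the cradle's stop (((x of roller_a_center in the frame of cradle between 0.048 and 0.062 m and y of roller_a_center in the frame of cradle between -0.014 and 0.014 m and z of roller_a_center in the frame of cradle between 0.0273 and 0.0373 m and angle between the y axis of each of roller_a_center, roller_b_center and the y axis of cradle, either way round below 0.15 rad and x of roller_b_center in the frame of cradle between 0.0072 and 0.0232 m and y of roller_b_center in the frame of cradle between -0.014 and 0.014 m and z of roller_b_center in the frame of cradle between 0.0308 and 0.0408 m) or (x of roller_b_center in the frame of cradle between 0.048 and 0.062 m and y of roller_b_center in the frame of cradle between -0.014 and 0.014 m and z of roller_b_center in the frame of cradle between 0.0273 and 0.0373 m and angle between the y axis of each of roller_b_center, roller_a_center and the y axis of cradle, either way round below 0.15 rad and x of roller_a_center in the frame of cradle between 0.0072 and 0.0232 m and y of roller_a_center in the frame of cradle between -0.014 and 0.014 m and z of roller_a_center in the frame of cradle between 0.0308 and 0.0408 m)) and distance between roller_a_center and roller_b_center below 0.046 m and linear speed of each of roller_a, roller_b below 0.05 m/s), for 0.2 s.
2. then the keeper is home in the notches right behind the second roller (x of keeper_grip in the frame of cradle between -0.025 and -0.013 m and y of keeper_grip in the frame of cradle between -0.013 and 0.013 m and z of keeper_grip in the frame of cradle between 0.059 and 0.065 m and angle between the y axis of keeper_grip and the y axis of cradle, either way round below 0.15 rad and angle between keeper_grip's own z axis and vertical below 0.08 rad), for 0.2 s.
At the end, for the whole second after the job is handed in: Rollers form a closed row on the cradle floor against the stop (each within 7 mm, 0.15 rad); keeper down within 3 mm in both notches right behind the second roller, level, within 13 mm of centred; bush in the bush tray, bolt in the bolt tray, below the rim; all released and at rest (all of step 2 and ((x of roller_a_center in the frame of cradle between 0.048 and 0.062 m and y of roller_a_center in the frame of cradle between -0.014 and 0.014 m and z of roller_a_center in the frame of cradle between 0.0273 and 0.0373 m and angle between the y axis of each of roller_a_center, roller_b_center and the y axis of cradle, either way round below 0.15 rad and x of roller_b_center in the frame of cradle between 0.0072 and 0.0232 m and y of roller_b_center in the frame of cradle between -0.014 and 0.014 m and z of roller_b_center in the frame of cradle between 0.0308 and 0.0408 m) or (x of roller_b_center in the frame of cradle between 0.048 and 0.062 m and y of roller_b_center in the frame of cradle between -0.014 and 0.014 m and z of roller_b_center in the frame of cradle between 0.0273 and 0.0373 m and angle between the y axis of each of roller_b_center, roller_a_center and the y axis of cradle, either way round below 0.15 rad and x of roller_a_center in the frame of cradle between 0.0072 and 0.0232 m and y of roller_a_center in the frame of cradle between -0.014 and 0.014 m and z of roller_a_center in the frame of cradle between 0.0308 and 0.0408 m)) and distance between roller_a_center and roller_b_center below 0.046 m and x of bush_center in the frame of bush_tray between -0.082 and 0.082 m and y of bush_center in the frame of bush_tray between -0.052 and 0.052 m and z of bush_center in the frame of bush_tray between 0 and 0.026 m and x of bolt_center in the frame of bolt_tray between -0.082 and 0.082 m and y of bolt_center in the frame of bolt_tray between -0.052 and 0.052 m and z of bolt_center in the frame of bolt_tray between 0 and 0.026 m and linear speed of each of roller_a, roller_b, keeper, bush, bolt below 0.02 m/s); the robot touches nothing.
It fails at once if the oil can is pushed (over 20 mm) or tipped (distance of oil_can from where it was at the start of the episode above 0.02 m or angle between oil_can's own z axis and vertical above 0.3 rad).
It fails at once if the tape roll is pushed (over 20 mm) (distance of tape_roll from where it was at the start of the episode above 0.02 m).
It fails at once if a part is dropped (free fall from more than about 3 cm) or thrown ((linear speed of roller_a above 0.8 m/s and contact force between the fingers and roller_a below 0.05 N) or (linear speed of roller_b above 0.8 m/s and contact force between the fingers and roller_b below 0.05 N) or (linear speed of keeper above 0.8 m/s and contact force between the fingers and keeper below 0.05 N) or (linear speed of bush above 0.8 m/s and contact force between the fingers and bush below 0.05 N) or (linear speed of bolt above 0.8 m/s and contact force between the fingers and bolt below 0.05 N)).
It also fails if it takes over 122 s, if anything falls off the work surface, if the arm or the gripper's body presses on something with over 40 N, if the wrist force passes 120 N, or if a joint passes its speed limit or range.

## Working session

There is one attempt and no reset: what is moved stays moved. The work goes in short steps, Python scripts to look and compute and a tool call to move; the robot and the scene stay as the last step left them, time stands still between calls to the robot, and variables do not carry over. Pictures are saved under pics/ and viewed, and the job is handed in when it is done.

Besides the shell and the picture viewer there is one more tool, called after "Request:" as name([rows], argument=value, ...), one row to a line, values as JSON. move_arm: Moves the arm, as the interface text tells. Its arguments: {"type":"object","properties":{"increments":{"type":"array"},"newtons":{"type":"number"}},"required":["increments"]}

```bash
mkdir -p pics
cat > h.py <<'E'
from cell import robot
import numpy as np, cv2
def snap(cam,tag):
    c=robot.read_camera(cam); cv2.imwrite(f'pics/{tag}.png',c['img'][:,:,::-1]); return c
def ray(c,u,v):
    T=np.array(c['T']);d=T[:3,:3]@np.array([(u-c['cx'])/c['fx'],(v-c['cy'])/c['fy'],1]);return T[:3,3],d
def onz(c,u,v,z):
    o,d=ray(c,u,v);return o+d*(z-o[2])/d[2]
def proj(c,p):
    T=np.array(c['T']);q=T[:3,:3].T@(np.array(p)-T[:3,3]);return np.array([c['cx']+c['fx']*q[0]/q[2],c['cy']+c['fy']*q[1]/q[2]])
def tri(c1,p1,c2,p2):
    o1,d1=ray(c1,*p1);o2,d2=ray(c2,*p2)
    A=np.stack([d1,-d2],1);s=np.linalg.lstsq(A,o2-o1,rcond=None)[0]
    a=o1+d1*s[0];b=o2+d2*s[1];return (a+b)/2,np.linalg.norm(a-b)
E
python3 - <<'E'
from h import *
np.set_printoptions(precision=4,suppress=True)
print(robot.observe(),robot.grasp_offset)
for cam in('top','side'):
    c=snap(cam,cam+'0'); print(cam,c['fx'],c['cx'],c['cy'],c['T'])
    for t in ['roller_a_center','keeper_grip','bush_center','bolt_center','cradle','bush_tray','bolt_tray','oil_can','tape_roll']:
        print(t,[(np.round(d['rect']),round(d['conf'],2)) for d in robot.look_for(t,cam)][:3])
E
```

```text
{'time': 0.0, 'qpos': array([ 1.177 ,  0.3427,  1.525 ,  0.    ,  1.2754, -0.146 ]), 'qvel': array([-0.0007,  0.0007, -0.0005, -0.0014, -0.0005, -0.001 ]), 'joint_efforts': array([  0.0004, -43.1246, -24.4223,   0.0718,   0.056 ,  -0.0001]), 'tool_pos': array([0.1286, 0.5086, 0.226 ]), 'tool_rot': array([-3.1414,  0.0015,  1.323 ]), 'contact_force': array([-0.1893,  0.4886,  0.0596]), 'torque': array([0.0498, 0.0488, 0.0095]), 'opening': 0.09206857813925291} 0.0188
top 615.0058647654724 321.6030279185378 242.82100826508747 [[-0.0511 -0.976   0.2118  0.292 ]
 [-0.9987  0.0507 -0.0073  0.0159]
 [-0.0036 -0.2119 -0.9773  1.4668]
 [ 0.      0.      0.      1.    ]]
roller_a_center [(array([232., 302.,  34.,  29.]), 0.83)]
keeper_grip [(array([295., 300.,  60.,  25.]), 0.77)]
bush_center [(array([189., 332.,  17.,  18.]), 0.47)]
bolt_center [(array([393., 304.,  24.,   9.]), 0.65)]
cradle [(array([188., 223.,  53.,  80.]), 0.59)]
bush_tray [(array([397., 209.,  68.,  82.]), 0.63)]
bolt_tray [(array([294., 203.,  50.,  77.]), 0.97)]
oil_can [(array([386., 152.,  24.,  47.]), 0.84), (array([186., 225.,  54.,  80.]), 0.63)]
tape_roll [(array([446., 304.,  30.,  23.]), 0.71), (array([258., 163.,  38.,  40.]), 0.62)]
side 530.3572293309292 318.7185112054797 239.66032354902785 [[-0.9872 -0.1124  0.1131  0.4623]
 [-0.1576  0.5827 -0.7973  0.9494]
 [ 0.0237 -0.8049 -0.593   0.7954]
 [ 0.      0.      0.      1.    ]]
roller_a_center [(array([367., 310.,  30.,  34.]), 0.98)]
keeper_grip [(array([376., 252.,  18.,  49.]), 0.82), (array([267., 240.,  80.,  51.]), 0.21)]
bush_center []
bolt_center [(array([388., 222.,  10.,  12.]), 0.46), (array([366., 310.,  32.,  32.]), 0.4)]
cradle [(array([259., 315., 106.,  75.]), 0.9)]
bush_tray [(array([298., 187.,  83.,  43.]), 0.91)]
bolt_tray [(array([270., 241.,  78.,  51.]), 0.83)]
oil_can []
tape_roll [(array([244., 270.,  15.,  30.]), 0.52)]
```

Run:
```python
import cv2
a=cv2.imread('pics/top0.png')[140:370,170:500];cv2.imwrite('pics/top0c.png',cv2.resize(a,None,fx=2.4,fy=2.4,interpolation=cv2.INTER_CUBIC))
a=cv2.imread('pics/side0.png')[160:400,200:480];cv2.imwrite('pics/side0c.png',cv2.resize(a,None,fx=2.4,fy=2.4,interpolation=cv2.INTER_CUBIC))
```

```text
(no output)
```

View pics/top0.png

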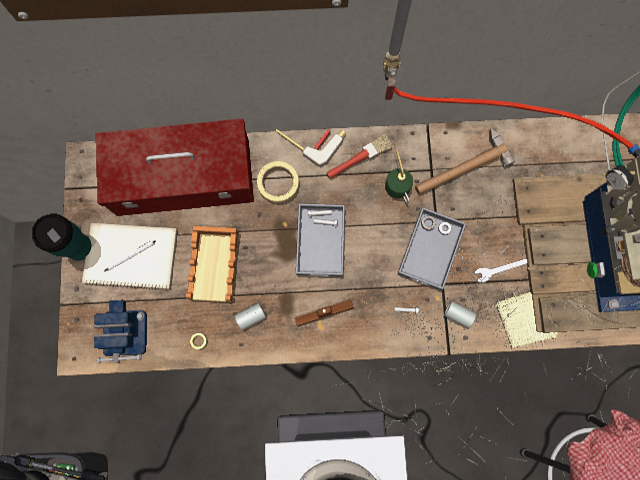

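View pics/top0c.png

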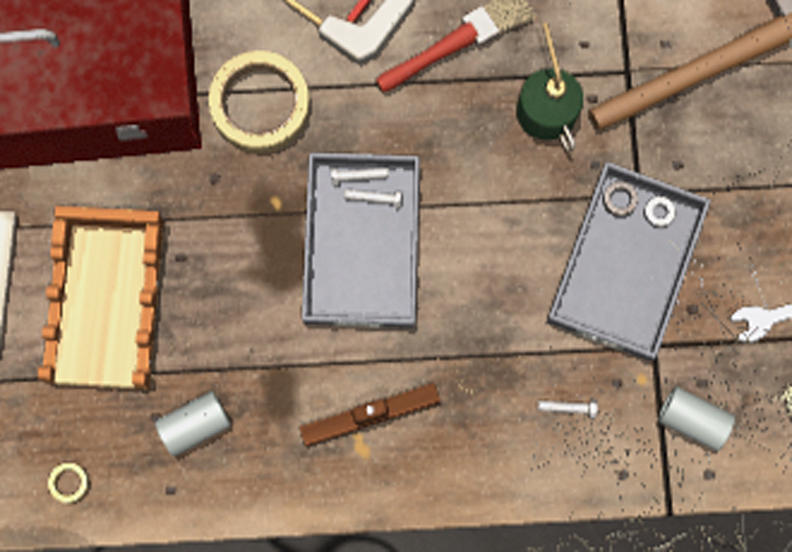

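View pics/side0.png

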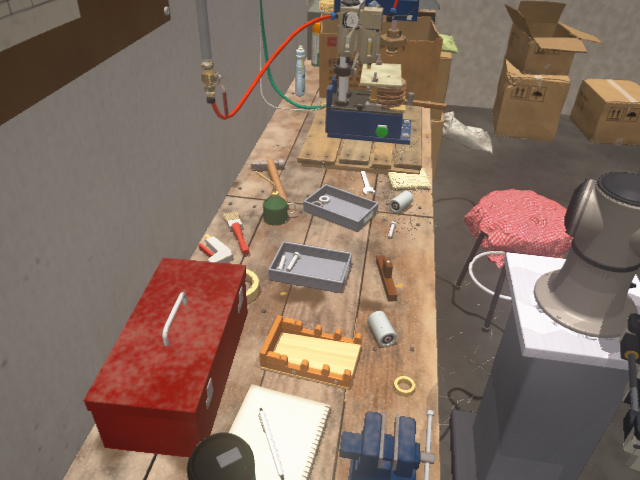

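View pics/side0c.png

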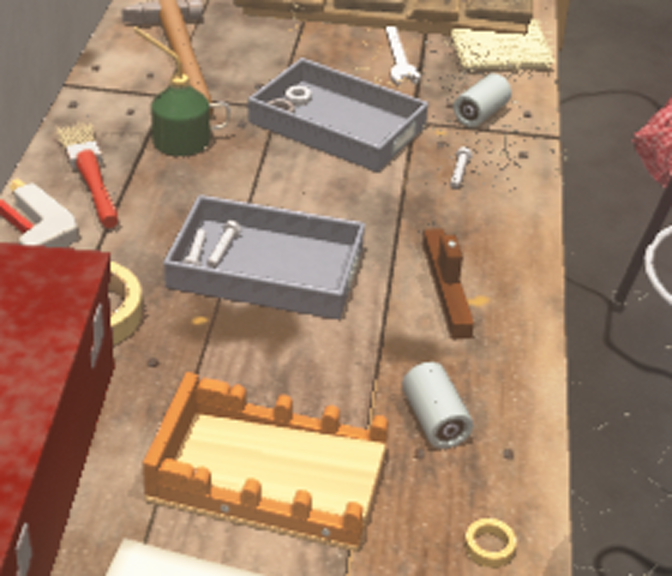

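```bash
cat > fit.py <<'E'
from h import *
from scipy.optimize import minimize
def gc(img,rect,pad=5):
    x,y,w,h=[int(v) for v in rect]
    S=4; x0,y0=x-20,y-20; cr=img[y0:y+h+20,x0:x+w+20,::-1].copy()
    big=cv2.resize(cr,None,fx=S,fy=S,interpolation=cv2.INTER_CUBIC)
    m=np.zeros(big.shape[:2],np.uint8)
    cv2.grabCut(big,m,((20-pad)*S,(20-pad)*S,(w+2*pad)*S,(h+2*pad)*S),np.zeros((1,65)),np.zeros((1,65)),6,cv2.GC_INIT_WITH_RECT)
    m=((m==1)|(m==3)).astype(np.uint8)
    m=cv2.morphologyEx(m,cv2.MORPH_OPEN,np.ones((7,7)))
    n,l,s,_=cv2.connectedComponentsWithStats(m)
    if n>1: m=(l==1+np.argmax(s[1:,4])).astype(np.uint8)
    return m,(x0,y0,S),big
def cyl(r,L):
    t=np.linspace(0,2*np.pi,32,endpoint=False)
    return [np.array([[r*np.cos(a),s*L/2,r*np.sin(a)] for a in t for s in(-1,1)])]
def box(cx,cy,cz,x,y,z):
    return np.array([[cx+i*x/2,cy+j*y/2,cz+k*z/2] for i in(-1,1) for j in(-1,1) for k in(-1,1)])
def sil(c,parts,p,info,shape):
    x0,y0,S=info; m=np.zeros(shape,np.uint8)
    R=np.array([[np.cos(p[2]),-np.sin(p[2]),0],[np.sin(p[2]),np.cos(p[2]),0],[0,0,1]])
    for P in parts:
        W=P@R.T+np.array([p[0],p[1],p[3]])
        uv=np.array([proj(c,w) for w in W]); uv=((uv-[x0,y0]+.5)*S-.5)
        h=cv2.convexHull(uv.astype(np.float32)); cv2.fillConvexPoly(m,np.round(h*8).astype(np.int32),1,shift=3)
    return m
def fit(views,parts,p0,freez=True):
    # views: list of (cam, mask, info)
    def f(p,full=False):
        q=np.array([p[0],p[1],p[2],p[3] if len(p)>3 else p0[3]])
        ious=[]
        for c,m,i in views:
            s=sil(c,parts,q,i,m.shape); ious.append((s&m).sum()/max(1,(s|m).sum()))
        return ious if full else -sum(ious)
    best=None
    for dy in np.linspace(-.5,.5,3):
        x0=np.array(p0[:4] if freez else p0[:3],float); x0[2]+=dy
        sx=np.vstack([x0]+[x0+np.eye(len(x0))[k]*[.015,.015,.25,.008][k] for k in range(len(x0))])
        r=minimize(f,x0,method='Nelder-Mead',options=dict(initial_simplex=sx,xatol=1e-4,fatol=1e-4,maxiter=400))
        if best is None or r.fun<best.fun: best=r
    return best.x,f(best.x,True)
E
cat > m1.py <<'E'
from fit import *
np.set_printoptions(precision=4,suppress=True)
T=robot.read_camera('top');Sd=robot.read_camera('side')
R={'rollA':([234,303,33,27],[368,311,30,36],cyl(.02,.064),.02),
'rollB':([446,301,31,27],[391,191,21,21],cyl(.02,.064),.02),
'keeper':([294,298,61,28],[376,254,22,47],[box(0,0,-.028,.02,.14,.02),box(0,0,0,.016,.034,.036)],.038),
'bolt':([394,305,25,9],[387,221,10,17],None,.006),
'bush':([190,332,18,18],[394,376,21,19],None,.006)}
tiles=[]
for n,(rt,rs,parts,z) in R.items():
    mt=gc(T['img'],rt);ms=gc(Sd['img'],rs)
    if n=='bush': parts=[np.array([[.019*np.cos(a),.019*np.sin(a),k] for a in np.linspace(0,6.3,40) for k in(-.006,.006)])]
    if n=='bolt': parts=[box(0,-.0035,0,.010,.051,.010),box(0,.0255,.002,.019,.007,.017)]
    if n=='bush':
        for b in (mt,ms): cv2.drawContours(b[0],cv2.findContours(b[0],cv2.RETR_EXTERNAL,cv2.CHAIN_APPROX_NONE)[0],-1,1,-1)
    g=onz(T,rt[0]+rt[2]/2,rt[1]+rt[3]/2,z)
    yaw={'rollA':-.9,'rollB':.5,'keeper':.3,'bolt':-1.5,'bush':0}[n]
    if n=='rollA':yaw=.5
    if n=='rollB':yaw=-.5
    views=[(T,mt[0],mt[1]),(Sd,ms[0],ms[1])]
    p,iou=fit(views,parts,[g[0],g[1],yaw,z]); print(n,p,np.round(iou,3))
    for c,(m,i,b) in((T,mt),(Sd,ms)):
        s=sil(c,parts,p,i,m.shape); b=b.copy()
        for mm,col in((m,(0,255,0)),(s,(0,0,255))):
            cv2.drawContours(b,cv2.findContours(mm,cv2.RETR_EXTERNAL,cv2.CHAIN_APPROX_NONE)[0],-1,col,1)
        tiles.append(cv2.resize(b,(260,200)))
while len(tiles)%3: tiles.append(tiles[0]*0)
cv2.imwrite('pics/fit1.png',np.vstack([np.hstack(tiles[i:i+3]) for i in range(0,len(tiles),3)])[:800])
cv2.imwrite('pics/fit1.png',cv2.resize(cv2.imread('pics/fit1.png'),(780,600)))
E
python3 m1.py
```

```text
rollA [0.4377 0.1815 0.438  0.0186] [0.901 0.921]
rollB [ 0.4148 -0.3078 -0.4056  0.0207] [0.841 0.846]
keeper [0.4384 0.0081 0.258  0.0402] [0.851 0.86 ]
bolt [ 0.437  -0.1889 -0.0571  0.0035] [0.687 0.43 ]
bush [ 0.3883  0.3062 -0.0552  0.0078] [0.928 0.963]
```

View pics/fit1.png

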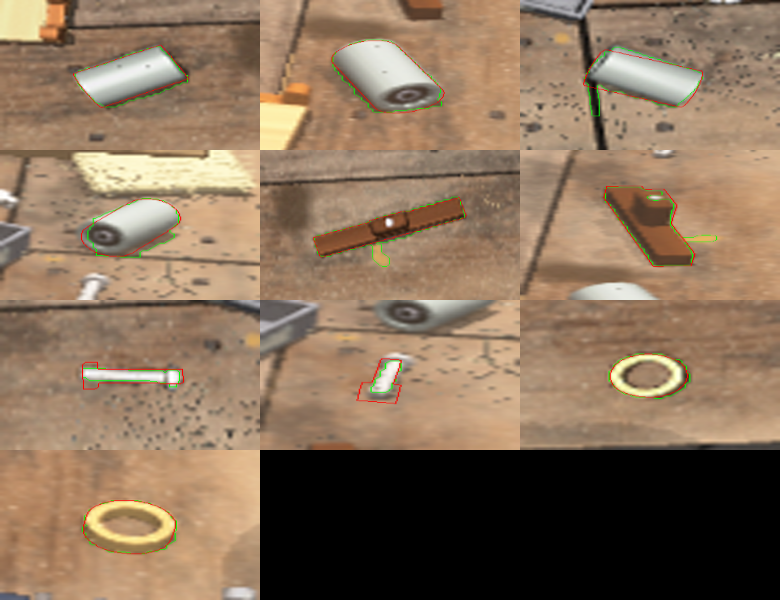

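```bash
cat > m2.py <<'E'
from fit import *
np.set_printoptions(precision=4,suppress=True)
T=robot.read_camera('top');Sd=robot.read_camera('side')
ch=[]
for s in(-1,1): ch.append(box(0,s*.046,.012,.173,.012,.024))  # lower cheek
def bodies():
    fl=np.array([[x,s*.046,z] for s in(-1,1) for (x,z) in((-.0865,0),(.0865,0),(-.0865,.024),(.0865,.024))])
    P=[fl,box(.081,0,.023,.012,.104,.046)]
    e=[-.0865,-.0725,-.0455,-.0325,-.0055,.0075,.0345,.0865]
    for s in(-1,1):
        for a,b in zip(e[::2],e[1::2]): P.append(box((a+b)/2,s*.046,.021,b-a,.012,.042))
    return P
R={'cradle':([188,225,51,78],[259,316,104,70],bodies(),0,0.05),
'boltT':([296,204,49,74],[270,243,82,49],[box(0,0,.016,.17,.11,.032)],0,0.),
'bushT':([398,208,68,82],[302,186,76,44],[box(0,0,.016,.17,.11,.032)],0,-.4)}
tiles=[]
for n,(rt,rs,parts,z,yaw) in R.items():
    mt=gc(T['img'],rt,3);ms=gc(Sd['img'],rs,3)
    for b in (mt,ms): cv2.drawContours(b[0],cv2.findContours(b[0],cv2.RETR_EXTERNAL,cv2.CHAIN_APPROX_NONE)[0],-1,1,-1)
    g=onz(T,rt[0]+rt[2]/2,rt[1]+rt[3]/2,.016)
    p,iou=fit([(T,mt[0],mt[1]),(Sd,ms[0],ms[1])],parts,[g[0],g[1],yaw,z]); print(n,p,np.round(iou,3))
    for c,(m,i,b) in((T,mt),(Sd,ms)):
        s=sil(c,parts,p,i,m.shape); b=b.copy()
        for mm,col in((m,(0,255,0)),(s,(255,0,255))):
            cv2.drawContours(b,cv2.findContours(mm,cv2.RETR_EXTERNAL,cv2.CHAIN_APPROX_NONE)[0],-1,col,1)
        tiles.append(cv2.resize(b,(266,300)))
cv2.imwrite('pics/fit2.png',np.vstack([np.hstack(tiles[i::2]) for i in range(2)]))
E
python3 m2.py
```

```text
cradle [ 0.5661  0.266  -0.1008  0.0009] [0.931 0.933]
boltT [ 0.6128  0.008  -0.0808  0.0021] [0.961 0.974]
bushT [ 0.5782 -0.2583 -0.4206 -0.0001] [0.954 0.958]
```

View pics/fit2.png

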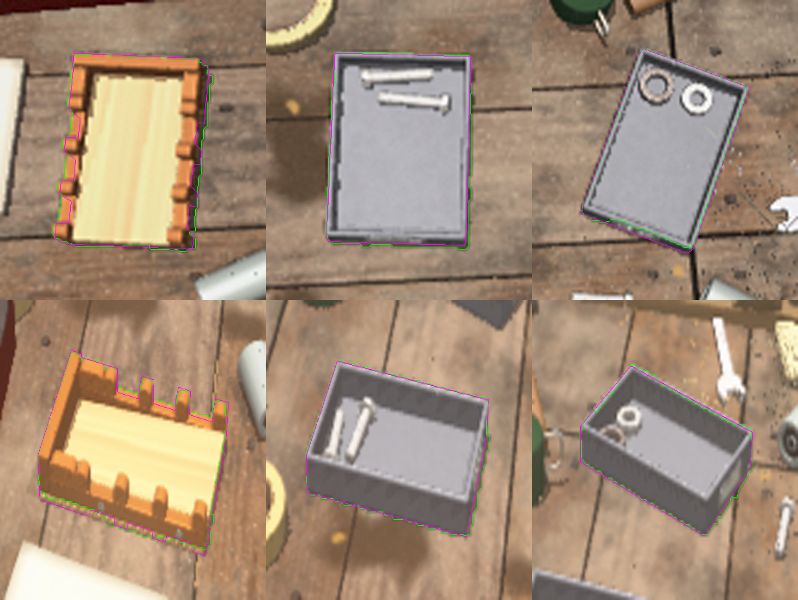

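```bash
cat > plan.py <<'E'
from h import *
import sys
from scipy.spatial.transform import Rotation as Ro
def plan(x,y,z,yaw,op,n=None):
    s=robot.observe();p=np.array(s['tool_pos']);R=Ro.from_euler('xyz',s['tool_rot'])
    Rt=Ro.from_euler('xyz',[np.pi,0,yaw]); w=(R.inv()*Rt).as_rotvec()
    dp=np.array([x,y,z])-p
    if n is None: n=int(max(1,np.ceil(np.linalg.norm(dp)/.055),np.ceil(np.linalg.norm(w)/.17)))
    rows=[];
    for k in range(n):
        Rk=R*Ro.from_rotvec(w*k/n)
        rows.append([op]+[float(round(v*1000,1)) for v in Rk.inv().apply(dp/n)]+[float(round(v,3)) for v in w/n])
    print('t',round(s['time'],2),'pos',np.round(p,4),'rot',np.round(s['tool_rot'],4),'op',round(s['opening'],4),'F',np.round(s['contact_force'],1))
    for r in rows: print(r)
a=[float(v) for v in sys.argv[1:]]
plan(*a[:5],n=int(a[5]) if len(a)>5 else None)
E
python3 - <<'E'
from h import *
np.set_printoptions(precision=3,suppress=True)
T=robot.read_camera('top');Sd=robot.read_camera('side')
print('toolbox top front',tri(T,(116,213),Sd,(104,440))[0], onz(T,232,206,.0), onz(T,232,206,.15))
print('oil',onz(T,399,185,.07)); print('tape',onz(T,278,181,.02))
E
python3 plan.py .438 .1815 .12 .438 80
```

```text
toolbox top front [0.773 0.52  0.042] [0.715 0.222 0.   ] [0.671 0.2   0.15 ]
oil [ 0.725 -0.185  0.07 ]
tape [0.767 0.104 0.02 ]
t 1.3 pos [0.1288 0.509  0.2268] rot [-3.1416e+00 -1.0000e-04  1.3229e+00] op 0.0915 F [-0.4 -0.2 -0.6]
[80.0, -26.8, 42.2, 11.9, -0.0, -0.0, 0.098]
[80.0, -22.6, 44.7, 11.9, -0.0, -0.0, 0.098]
[80.0, -18.1, 46.7, 11.9, -0.0, -0.0, 0.098]
[80.0, -13.4, 48.2, 11.9, -0.0, -0.0, 0.098]
[80.0, -8.6, 49.3, 11.9, -0.0, -0.0, 0.098]
[80.0, -3.7, 49.9, 11.9, -0.0, -0.0, 0.098]
[80.0, 1.2, 50.0, 11.9, -0.0, -0.0, 0.098]
[80.0, 6.1, 49.7, 11.9, -0.0, -0.0, 0.098]
[80.0, 10.9, 48.8, 11.9, -0.0, -0.0, 0.098]
```

Request:
move_arm([
  [80,-27,42,12,0,0,0.098],
  [80,-23,45,12,0,0,0.098],
  [80,-18,47,12,0,0,0.098],
  [80,-13,48,12,0,0,0.098],
  [80,-9,49,12,0,0,0.098],
  [80,-4,50,12,0,0,0.098],
  [80,1,50,12,0,0,0.098],
  [80,6,50,12,0,0,0.098],
  [80,11,49,12,0,0,0.098],
], newtons=30)

```text
time: 2.42
tool_pos: [0.4439, 0.1718, 0.1173]
tool_rot: [-3.138, -0.008, 0.419]
contact_force: [0.2, -0.2, 0.7]
opening: 0.0803
```

```bash
python3 plan.py .438 .1815 .06 .438 80
```

```text
t 2.42 pos [0.4439 0.1718 0.1173] rot [-3.1384 -0.0085  0.4195] op 0.0803 F [ 0.2 -0.2  0.7]
[80.0, -1.0, -5.6, 28.7, -0.002, -0.004, -0.009]
[80.0, -0.8, -5.6, 28.6, -0.002, -0.004, -0.009]
```

Request:
move_arm([
  [80,-1,-6,29,0,-0.004,-0.009],
  [80,-1,-6,28,0,-0.004,-0.009],
  [80,0,0,0,0,0,0],
])

```text
time: 2.8
tool_pos: [0.4408, 0.1788, 0.0586]
tool_rot: [-3.139, -0.002, 0.429]
contact_force: [-0.2, -0.0, 0.5]
opening: 0.0802
```

```bash
python3 plan.py .438 .1815 .004 .438 80;python3 - <<'E'
from h import *
for n in('top','side'):
    c=snap(n,n+'1')
a=cv2.imread('pics/top1.png')[270:360,190:310];b=cv2.imread('pics/side1.png')[250:370,320:440]
cv2.imwrite('pics/g1.png',np.hstack([cv2.resize(a,(400,300)),cv2.resize(b,(300,300))]))
E
```

```text
t 2.8 pos [0.4408 0.1788 0.0586] rot [-3.1392e+00 -1.7000e-03  4.2930e-01] op 0.0802 F [-0.2 -0.   0.5]
[80.0, -1.5, -3.5, 54.6, -0.002, -0.002, -0.009]
```

View pics/g1.png

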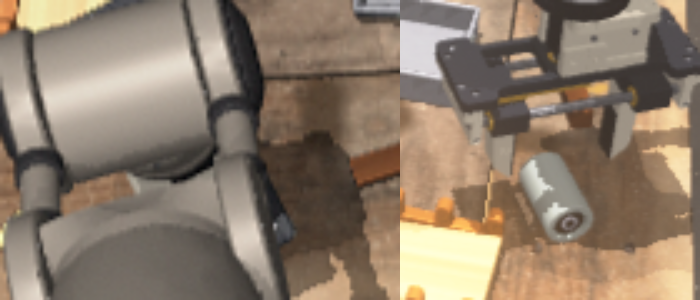

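Request:
move_arm([
  [80,-1,-2,28,0,0,-0.005],
  [80,-1,-2,27,0,0,-0.004],
  [80,0,0,0,0,0,0],
  [36,0,0,0,0,0,0],
  [36,0,0,0,0,0,0],
  [36,0,0,0,0,0,0],
  [36,0,0,0,0,0,0],
])

```text
time: 3.78
tool_pos: [0.4455, 0.1841, 0.0131]
tool_rot: [3.139, -0.022, 0.44]
contact_force: [-0.2, 0.3, 0.9]
opening: 0.0445
```

```bash
python3 plan.py .438 .1815 .12 .438 36
```

```text
t 3.77 pos [0.4455 0.1841 0.0131] rot [ 3.1394 -0.0224  0.44  ] op 0.0445 F [-0.2  0.3  0.9]
[36.0, -2.7, -0.3, -53.5, 0.001, -0.011, 0.001]
[36.0, -3.3, -0.3, -53.5, 0.001, -0.011, 0.001]
```

Request:
move_arm([
  [36,0,0,0,0,0,0],
  [36,0,0,0,0,0,0],
])

```text
time: 4.03
tool_pos: [0.4456, 0.1841, 0.0132]
tool_rot: [3.139, -0.023, 0.44]
contact_force: [0.8, -0.1, -0.9]
opening: 0.0395
```

```bash
python3 plan.py .438 .1815 .12 .438 36; python3 -c "
from h import *
c=snap('side','side2');cv2.imwrite('pics/g2.png',cv2.resize(c['img'][250:370,320:440,::-1],(480,480)))"
```

```text
t 4.03 pos [0.4456 0.1841 0.0132] rot [ 3.1394 -0.0227  0.4398] op 0.0395 F [ 0.8 -0.1 -0.9]
[36.0, -2.8, -0.3, -53.5, 0.001, -0.011, 0.001]
[36.0, -3.4, -0.4, -53.4, 0.001, -0.011, 0.001]
```

View pics/g2.png

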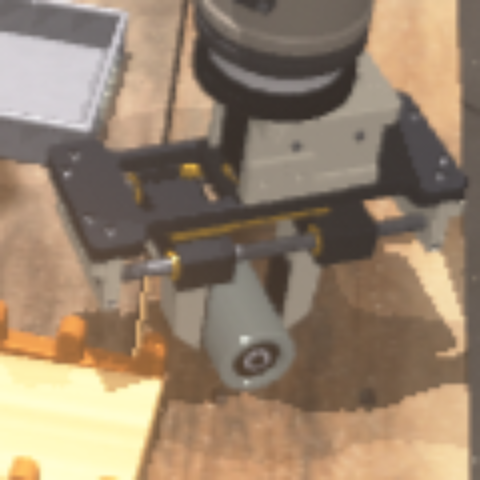

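```bash
python3 -c "
from h import *
s=robot.observe();print(np.round(s['qpos'],3),np.round(s['joint_efforts'],1),s['contact_force'],s['torque'])"
```

```text
[ 0.231  0.55   1.907  0.004  0.663 -0.212] [ -0.  -43.5 -14.3   0.   -0.    0. ] [-0.06795471 -0.06219075  0.26116616] [-0.10565009  0.07939689 -0.03147844]
```

Request:
move_arm([
  [60,0,0,0,0,0,0],
  [60,0,0,0,0,0,0],
  [60,0,0,0,0,0,0],
  [60,-4,0,6,0,-0.02,0],
])

```text
time: 4.58
tool_pos: [0.4422, 0.1824, 0.0072]
tool_rot: [3.139, -0.002, 0.44]
contact_force: [-0.2, -0.7, -0.3]
opening: 0.06
```

Request:
move_arm([
  [60,0,0,0,0,0,0],
])

```text
time: 4.7
tool_pos: [0.4418, 0.1823, 0.0066]
tool_rot: [3.139, -0.001, 0.44]
contact_force: [-0.3, -0.4, -0.2]
opening: 0.0599
```

Request:
move_arm([
  [60,-2,0,2,0,0,0],
  [36,0,0,0,0,0,0],
  [36,0,0,0,0,0,0],
  [36,0,0,0,0,0,0],
  [36,0,0,0,0,0,0],
])

```text
time: 5.32
tool_pos: [0.4399, 0.1814, 0.0044]
tool_rot: [3.139, -0.001, 0.44]
contact_force: [1.1, 0.3, -0.7]
opening: 0.0393
```

```bash
python3 plan.py .586 .264 .14 -.10 36
```

```text
t 5.33 pos [0.4399 0.1814 0.0044] rot [ 3.1394e+00 -9.0000e-04  4.3990e-01] op 0.0393 F [ 1.1  0.3 -0.7]
[36.0, 41.9, -3.0, -33.9, 0.0, -0.0, 0.135]
[36.0, 41.1, -8.7, -33.9, 0.0, -0.0, 0.135]
[36.0, 39.5, -14.1, -33.9, 0.0, -0.0, 0.135]
[36.0, 37.2, -19.3, -33.9, 0.0, -0.0, 0.135]
```

Request:
move_arm([
  [36,0,0,-40,0,0,0],
  [36,0,0,-50,0,0,0],
  [36,42,-3,-20,0,0,0.13],
  [36,41,-9,-10,0,0,0.13],
  [36,39,-14,0,0,0,0.13],
  [36,37,-19,0,0,0,0.13],
  [36,0,0,0,0,0,0],
])

```text
time: 6.2
tool_pos: [0.5851, 0.2653, 0.1235]
tool_rot: [3.137, 0.008, -0.098]
contact_force: [-0.6, 0.3, -4.3]
opening: 0.039
```

```bash
python3 plan.py .586 .264 .06 -.10 36
```

```text
t 6.2 pos [0.5851 0.2653 0.1235] rot [ 3.1367  0.0078 -0.0978] op 0.039 F [-0.6  0.3 -4.3]
[36.0, 0.7, 0.4, 31.7, 0.002, 0.004, 0.001]
[36.0, 0.6, 0.5, 31.7, 0.002, 0.004, 0.001]
```

Request:
move_arm([
  [36,1,0,32,0,0.004,0],
  [36,0,1,32,0,0.004,0],
  [36,0,0,0,0,0,0],
])

```text
time: 6.58
tool_pos: [0.5825, 0.2627, 0.0561]
tool_rot: [3.134, 0.005, -0.095]
contact_force: [-0.1, 0.3, -3.8]
opening: 0.0392
```

```bash
python3 plan.py .586 .264 .021 -.10 36; python3 -c "
from h import *
c=snap('side','side3');d=snap('top','top3')
cv2.imwrite('pics/g3.png',np.hstack([cv2.resize(c['img'][270:400,240:380,::-1],(420,390)),cv2.resize(d['img'][200:330,170:290,::-1],(360,390))]))"
```

```text
t 6.58 pos [0.5825 0.2627 0.0561] rot [ 3.1341  0.0053 -0.0946] op 0.0392 F [-0.1  0.3 -3.8]
[36.0, 3.6, -1.9, 35.1, 0.008, 0.005, 0.005]
```

View pics/g3.png

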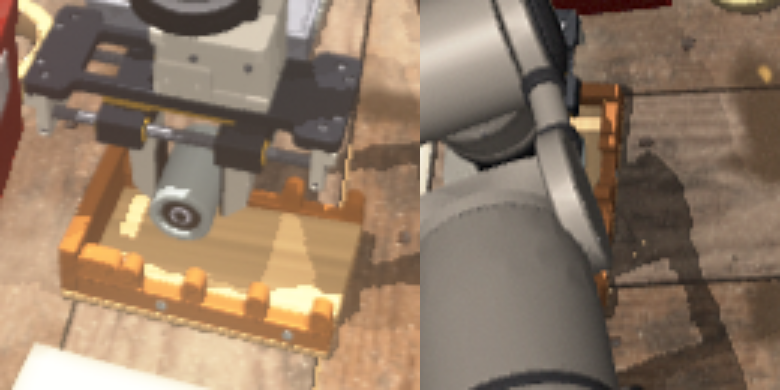

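```bash
python3 -c "
from h import *
c=robot.read_camera('side')
e=lambda s:np.array([.5825,.2627,.0717])+np.array([.0946,.9955,0])*.032*s
print(proj(c,e(1)),proj(c,e(1)+[0,.005,0]))"
```

```text
[299.15916737 342.49343626] [298.64315199 344.52755072]
```

Roller end seen at about (300,342), prediction (299,342.5): centred to about 1 mm. Lowering.

Request:
move_arm([
  [36,2,-1,18,0.008,0.005,0.005],
  [36,2,-1,15,0,0,0],
  [36,0,0,0,0,0,0],
])

```text
time: 7.1
tool_pos: [0.5929, 0.2663, 0.0314]
tool_rot: [-3.134, -0.015, -0.1]
contact_force: [-0.5, 0.7, -2.7]
opening: 0.0395
```

```bash
python3 plan.py .586 .264 .0195 -.10 36
```

```text
t 7.1 pos [0.5929 0.2663 0.0314] rot [-3.1343 -0.0152 -0.0995] op 0.0395 F [-0.5  0.7 -2.7]
[36.0, -6.8, 3.1, 11.8, -0.007, -0.015, 0.001]
```

Request:
move_arm([
  [36,-7,3,6,-0.007,-0.015,0],
  [36,0,0,0,0,0,0],
])

```text
time: 7.35
tool_pos: [0.5857, 0.2642, 0.0261]
tool_rot: [-3.141, -0.0, -0.099]
contact_force: [-0.1, -0.5, -2.9]
opening: 0.0394
```

```bash
python3 plan.py .586 .264 .0195 -.10 36
```

```text
t 7.35 pos [0.5857 0.2642 0.0261] rot [-3.1413e+00 -5.0000e-04 -9.9100e-02] op 0.0394 F [-0.1 -0.5 -2.9]
[36.0, 0.3, 0.1, 6.6, -0.0, -0.0, 0.001]
```

Request:
move_arm([
  [36,0,0,3,0,0,0],
  [36,0,0,1.5,0,0,0],
])

```text
time: 7.6
tool_pos: [0.5861, 0.2644, 0.0222]
tool_rot: [-3.141, -0.002, -0.099]
contact_force: [-0.3, 0.3, -3.6]
opening: 0.0394
```

Request:
move_arm([
  [36,0,0,1,0,0,0],
])

```text
time: 7.72
tool_pos: [0.5863, 0.2644, 0.0212]
tool_rot: [-3.141, -0.002, -0.099]
contact_force: [-0.3, -0.0, -3.2]
opening: 0.0394
```

Request:
move_arm([
  [36,0,0,1,0,0,0],
  [36,0,0,1,0,0,0],
])

```text
time: 7.98
tool_pos: [0.5864, 0.2644, 0.0198]
tool_rot: [-3.141, -0.002, -0.099]
contact_force: [-4.3, -1.2, 7.0]
opening: 0.0389
```

Request:
move_arm([
  [54,0,0,0,0,0,0],
  [54,0,0,0,0,0,0],
  [54,0,0,0,0,0,0],
  [54,0,0,-15,0,0,0],
  [54,0,0,-30,0,0,0],
  [54,0,0,-40,0,0,0],
  [80,0,0,-40,0,0,0],
  [80,0,0,0,0,0,0],
])

```text
time: 8.98
tool_pos: [0.5875, 0.2648, 0.154]
tool_rot: [-3.138, -0.008, -0.099]
contact_force: [0.5, 0.4, -0.5]
opening: 0.0693
```

```bash
python3 plan.py .415 -.308 .14 -.406 80; python3 -c "
from h import *
c=snap('side','side4')
cv2.imwrite('pics/g4.png',cv2.resize(c['img'][270:400,240:380,::-1],(560,520)))"
```

```text
t 8.97 pos [0.5875 0.2648 0.154 ] rot [-3.1379 -0.0083 -0.099 ] op 0.0693 F [ 0.5  0.4 -0.5]
[80.0, -10.5, 53.4, 1.0, -0.0, -0.001, 0.028]
[80.0, -9.0, 53.6, 1.0, -0.0, -0.001, 0.028]
[80.0, -7.5, 53.9, 1.0, -0.0, -0.001, 0.028]
[80.0, -6.0, 54.1, 1.1, -0.0, -0.001, 0.028]
[80.0, -4.5, 54.2, 1.1, -0.0, -0.001, 0.028]
[80.0, -2.9, 54.3, 1.1, -0.0, -0.001, 0.028]
[80.0, -1.4, 54.4, 1.2, -0.0, -0.001, 0.028]
[80.0, 0.1, 54.4, 1.2, -0.0, -0.001, 0.028]
[80.0, 1.6, 54.4, 1.2, -0.0, -0.001, 0.028]
[80.0, 3.1, 54.3, 1.2, -0.0, -0.001, 0.028]
[80.0, 4.6, 54.2, 1.2, -0.0, -0.001, 0.028]
```

View pics/g4.png

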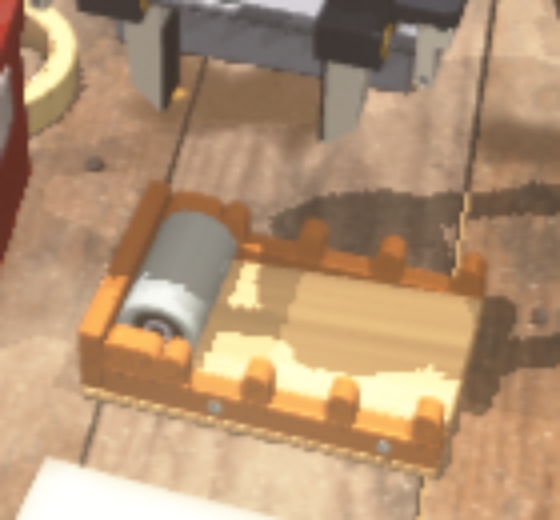

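Request:
move_arm([
  [80,-10,53,1,0,0,0.028],
  [80,-9,54,1,0,0,0.028],
  [80,-7,54,1,0,0,0.028],
  [80,-6,54,1,0,0,0.028],
  [80,-4,54,1,0,0,0.028],
  [80,-3,54,1,0,0,0.028],
  [80,-1,54,1,0,0,0.028],
  [80,0,54,1,0,0,0.028],
  [80,2,54,1,0,0,0.028],
  [80,3,50,1,0,0,0.028],
  [80,0,0,0,0,0,0],
])

```text
time: 10.4
tool_pos: [0.4193, -0.2638, 0.1304]
tool_rot: [-3.14, 0.014, -0.386]
contact_force: [-0.4, 1.1, -0.9]
opening: 0.0801
```

```bash
cat > m3.py <<'E'
from fit import *
np.set_printoptions(precision=4,suppress=True)
T=robot.read_camera('top');Sd=robot.read_camera('side')
tiles=[];views=[]
for c,f,(x,y,w,h) in((T,'pics/top0.png',(446,301,31,27)),(Sd,'pics/side0.png',(391,191,21,21))):
    im=cv2.imread(f);S=4;x0,y0=x-6,y-6
    big=cv2.resize(im[y0:y+h+6,x0:x+w+6],None,fx=S,fy=S,interpolation=cv2.INTER_CUBIC)
    b=big.astype(int); m=((b[...,2]-b[...,0]<18)&(b.max(2)>60)).astype(np.uint8)
    m=cv2.morphologyEx(cv2.morphologyEx(m,cv2.MORPH_OPEN,np.ones((9,9))),cv2.MORPH_CLOSE,np.ones((15,15)))
    n,l,s,_=cv2.connectedComponentsWithStats(m); m=(l==1+np.argmax(s[1:,4])).astype(np.uint8)
    views.append((c,m,(x0,y0,S)));tiles.append(big)
P=cyl(.02,.064)
for nm,v in(('both',views),('top',views[:1])):
    p,i=fit(v,P,[.415,-.308,-.45,.02],freez=nm=='both');print(nm,p,i)
    if nm=='both':q=p
o=[]
for (c,m,i),b in zip(views,tiles):
    s=sil(c,P,q,i,m.shape)
    for mm,col in((m,(0,255,0)),(s,(0,0,255))): cv2.drawContours(b,cv2.findContours(mm,cv2.RETR_EXTERNAL,cv2.CHAIN_APPROX_NONE)[0],-1,col,1)
    o.append(cv2.resize(b,(390,390)))
cv2.imwrite('pics/g5.png',np.hstack(o))
E
python3 m3.py;python3 plan.py .415 -.308 .06 -.406 80
```

```text
both [ 0.4183 -0.309  -0.5105  0.0211] [np.float64(0.9564222944504635), np.float64(0.8735371179039302)]
top [ 0.4183 -0.3095 -0.5275] [np.float64(0.9609526112185687)]
t 10.5 pos [ 0.4201 -0.2609  0.1305] rot [-3.1387  0.0144 -0.3829] op 0.0799 F [-1.2  0.6 -0.2]
[80.0, 7.0, 22.9, 35.1, -0.001, 0.007, 0.012]
[80.0, 7.0, 22.8, 35.2, -0.001, 0.007, 0.012]
```

View pics/g5.png

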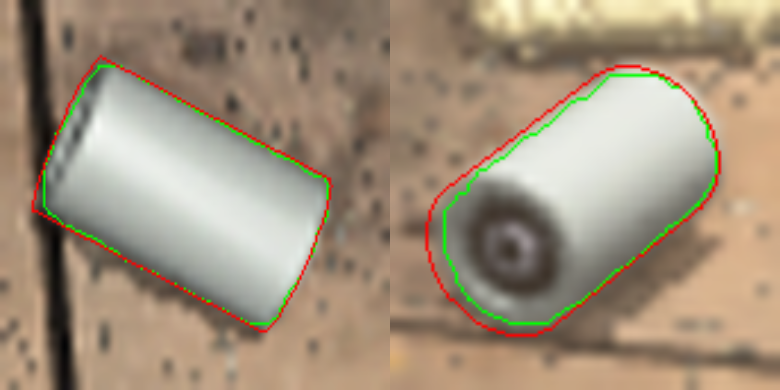

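Much better: roller B at (0.418, -0.309), yaw -0.51.

```bash
python3 plan.py .418 -.309 .055 -.511 80 3
```

```text
t 10.5 pos [ 0.4201 -0.2609  0.1305] rot [-3.1387  0.0144 -0.3829] op 0.0799 F [-1.2  0.6 -0.2]
[80.0, 5.7, 15.2, 25.0, -0.001, 0.005, 0.043]
[80.0, 6.2, 14.9, 25.1, -0.001, 0.005, 0.043]
[80.0, 6.7, 14.6, 25.1, -0.001, 0.005, 0.043]
```

Request:
move_arm([
  [80,6,15,20,0,0.005,0.043],
  [80,6,15,25,0,0.005,0.043],
  [80,7,15,25,0,0.005,0.043],
  [80,0,0,0,0,0,0],
  [80,0,0,0,0,0,0],
])

```text
time: 11.12
tool_pos: [0.4209, -0.3019, 0.0586]
tool_rot: [-3.137, 0.002, -0.504]
contact_force: [0.0, -0.8, 0.5]
opening: 0.0803
```

```bash
python3 plan.py .418 -.309 .055 -.511 80 1
```

```text
t 11.12 pos [ 0.4209 -0.3019  0.0586] rot [-3.1371e+00  2.1000e-03 -5.0420e-01] op 0.0803 F [ 0.  -0.8  0.5]
[80.0, 0.9, 7.6, 3.5, -0.005, 0.002, 0.007]
```

Request:
move_arm([
  [80,1,8,8,-0.005,0,0.007],
  [80,0,0,15,0,0,0],
  [80,0,0,15,0,0,0],
  [80,0,0,8,0,0,0],
  [80,0,0,0,0,0,0],
])

```text
time: 11.75
tool_pos: [0.4185, -0.3085, 0.0107]
tool_rot: [3.141, 0.001, -0.509]
contact_force: [0.5, 0.2, 0.5]
opening: 0.08
```

```bash
python3 plan.py .418 -.309 .004 -.511 80 1
```

```text
t 11.75 pos [ 0.4185 -0.3085  0.0107] rot [ 3.1405e+00  7.0000e-04 -5.0860e-01] op 0.08 F [0.5 0.2 0.5]
[80.0, -0.2, 0.7, 6.7, 0.001, 0.001, 0.002]
```

Request:
move_arm([
  [80,0,1,6.5,0,0,0],
  [36,0,0,0,0,0,0],
  [36,0,0,0,0,0,0],
  [36,0,0,0,0,0,0],
  [36,0,0,0,0,0,0],
  [36,0,0,0,0,0,0],
  [36,0,0,0,0,0,0],
])

```text
time: 12.62
tool_pos: [0.4183, -0.3099, 0.0046]
tool_rot: [3.14, -0.001, -0.509]
contact_force: [0.3, 0.8, -1.0]
opening: 0.0393
```

```bash
python3 plan.py .541 .2685 .15 -.10 36 11
```

```text
t 12.62 pos [ 0.4183 -0.3099  0.0046] rot [ 3.1401e+00 -9.0000e-04 -5.0870e-01] op 0.0393 F [ 0.3  0.8 -1. ]
[36.0, -15.9, -51.3, -13.3, 0.0, -0.0, -0.037]
[36.0, -13.9, -51.9, -13.3, 0.0, -0.0, -0.037]
[36.0, -12.0, -52.4, -13.3, 0.0, -0.0, -0.037]
[36.0, -10.1, -52.8, -13.3, 0.0, -0.0, -0.037]
[36.0, -8.1, -53.1, -13.3, 0.0, -0.0, -0.037]
[36.0, -6.1, -53.4, -13.3, 0.0, -0.0, -0.037]
[36.0, -4.1, -53.6, -13.3, 0.0, -0.0, -0.037]
[36.0, -2.1, -53.7, -13.2, 0.0, -0.0, -0.037]
[36.0, -0.1, -53.7, -13.2, 0.0, -0.0, -0.037]
[36.0, 1.9, -53.7, -13.2, 0.0, -0.0, -0.037]
[36.0, 3.9, -53.6, -13.2, 0.0, -0.0, -0.037]
```

Request:
move_arm([
  [36,0,0,-25,0,0,0],
  [36,0,0,-50,0,0,0],
  [36,0,0,-50,0,0,0],
])

```text
time: 13.0
tool_pos: [0.4157, -0.3071, 0.1276]
tool_rot: [-3.139, 0.012, -0.509]
contact_force: [0.8, -0.1, -3.6]
opening: 0.0393
```

Request:
move_arm([
  [36,-16,-51,-8,0,0,-0.037],
  [36,-14,-52,0,0,0,-0.037],
  [36,-12,-52,0,0,0,-0.037],
  [36,-10,-53,0,0,0,-0.037],
  [36,-8,-53,0,0,0,-0.037],
  [36,-6,-53,0,0,0,-0.037],
  [36,-4,-54,0,0,0,-0.037],
  [36,-2,-54,0,0,0,-0.037],
  [36,0,-54,0,0,0,-0.037],
  [36,2,-40,0,0,0,-0.037],
  [36,4,-25,0,0,0,-0.037],
  [36,0,0,0,0,0,0],
])

```text
time: 14.5
tool_pos: [0.533, 0.2449, 0.1359]
tool_rot: [-3.142, 0.009, -0.091]
contact_force: [-0.5, -0.8, -3.9]
opening: 0.0393
```

```bash
python3 plan.py .541 .2685 .075 -.10 36 3
```

```text
t 14.5 pos [0.533  0.2449 0.1359] rot [-3.1415  0.009  -0.0909] op 0.0393 F [-0.5 -0.8 -3.9]
[36.0, 2.1, -8.1, 20.3, -0.0, 0.003, 0.003]
[36.0, 2.1, -8.1, 20.3, -0.0, 0.003, 0.003]
[36.0, 2.0, -8.1, 20.3, -0.0, 0.003, 0.003]
```

Request:
move_arm([
  [36,2,-8,18,0,0.003,0.003],
  [36,2,-8,18,0,0.003,0.003],
  [36,2,-8,18,0,0.003,0.003],
  [36,0,0,0,0,0,0],
  [36,0,0,0,0,0,0],
])

```text
time: 15.12
tool_pos: [0.5398, 0.2668, 0.0756]
tool_rot: [3.139, 0.004, -0.104]
contact_force: [0.1, 0.1, -3.8]
opening: 0.0391
```

```bash
python3 plan.py .541 .2685 .045 -.10 36 2;  python3 -c "
from h import *
c=snap('side','side6')
s=robot.observe();p=np.array(s['tool_pos']);yw=s['tool_rot'][2]
print(proj(c,p+[0,0,.0156]+np.array([-np.sin(yw),np.cos(yw),0])*.032))
cv2.imwrite('pics/g6.png',cv2.resize(c['img'][270:400,240:380,::-1],(560,520)))"
```

```text
t 15.12 pos [0.5398 0.2668 0.0756] rot [ 3.1386  0.0044 -0.104 ] op 0.0391 F [ 0.1  0.1 -3.8]
[36.0, 0.6, -1.0, 15.3, 0.001, 0.002, -0.002]
[36.0, 0.6, -0.9, 15.3, 0.001, 0.002, -0.002]
[322.23287853 339.82363396]
```

View pics/g6.png

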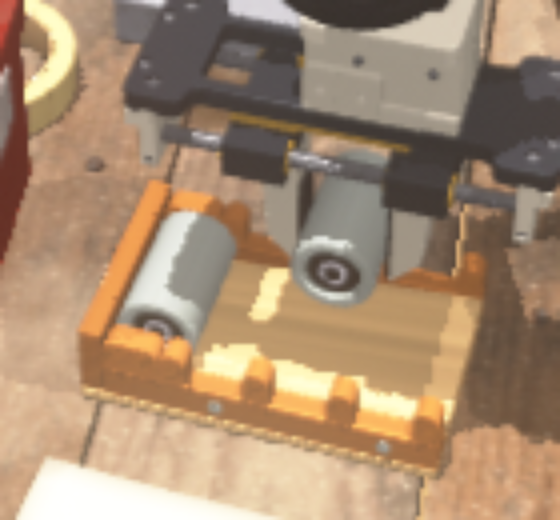

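Request:
move_arm([
  [36,1,-4,15,0,0,-0.002],
  [36,0,0,15,0,0,-0.002],
  [36,0,0,10,0,0,0],
  [36,0,0,0,0,0,0],
])

```text
time: 15.68
tool_pos: [0.5413, 0.2705, 0.0333]
tool_rot: [3.139, 0.004, -0.1]
contact_force: [-1.1, -1.1, -4.1]
opening: 0.0392
```

```bash
python3 plan.py .541 .2715 .026 -.10 36 1
```

```text
t 15.68 pos [0.5413 0.2705 0.0333] rot [ 3.139   0.0037 -0.1002] op 0.0392 F [-1.1 -1.1 -4.1]
[36.0, -0.3, -1.0, 7.3, 0.003, 0.004, -0.0]
```

Request:
move_arm([
  [36,0,-1,4,0.003,0.003,0],
  [36,0,0,2.5,0,0,0],
  [36,0,0,1,0,0,0],
])

```text
time: 16.05
tool_pos: [0.5419, 0.2717, 0.026]
tool_rot: [-3.14, -0.001, -0.1]
contact_force: [-0.6, 0.4, -2.9]
opening: 0.0395
```

Request:
move_arm([
  [36,0,0,1,0,0,0],
  [36,0,0,1,0,0,0],
])

```text
time: 16.3
tool_pos: [0.5421, 0.2717, 0.0243]
tool_rot: [-3.14, -0.002, -0.1]
contact_force: [0.8, -0.2, -3.9]
opening: 0.0394
```

Request:
move_arm([
  [36,0,0,1,0,0,0],
  [36,0,0,0,0,0,0],
])

```text
time: 16.55
tool_pos: [0.5423, 0.2719, 0.0241]
tool_rot: [-3.14, -0.002, -0.1]
contact_force: [0.3, -0.2, -2.0]
opening: 0.0394
```

Request:
move_arm([
  [53,0,0,0,0,0,0],
  [53,0,0,0,0,0,0],
  [53,0,0,0,0,0,0],
  [53,0,0,-15,0,0,0],
  [53,0,0,-30,0,0,0],
  [53,0,0,-40,0,0,0],
  [60,0,0,-40,0,0,0],
  [60,0,0,0,0,0,0],
])

```text
time: 17.55
tool_pos: [0.5434, 0.2721, 0.1582]
tool_rot: [-3.137, -0.008, -0.1]
contact_force: [-0.4, 0.5, 0.1]
opening: 0.0596
```

```bash
python3 plan.py .438 .008 .15 1.829 60;  python3 -c "
from h import *
c=snap('side','side7')
cv2.imwrite('pics/g7.png',cv2.resize(c['img'][270:400,240:380,::-1],(560,520)))"
```

```text
t 17.55 pos [0.5434 0.2721 0.1582] rot [-3.1371 -0.0077 -0.1003] op 0.0596 F [-0.4  0.5  0.1]
[60.0, -6.5, 22.8, 0.5, 0.0, -0.001, -0.161]
[60.0, -10.1, 21.4, 0.5, 0.0, -0.001, -0.161]
[60.0, -13.4, 19.5, 0.5, 0.0, -0.001, -0.161]
[60.0, -16.4, 17.2, 0.5, 0.0, -0.001, -0.161]
[60.0, -18.9, 14.3, 0.5, 0.0, -0.001, -0.161]
[60.0, -20.9, 11.1, 0.6, 0.0, -0.001, -0.161]
[60.0, -22.4, 7.6, 0.6, 0.0, -0.001, -0.161]
[60.0, -23.4, 3.9, 0.6, 0.0, -0.001, -0.161]
[60.0, -23.7, 0.1, 0.6, 0.0, -0.001, -0.161]
[60.0, -23.4, -3.7, 0.6, 0.0, -0.001, -0.161]
[60.0, -22.5, -7.4, 0.6, 0.0, -0.001, -0.161]
[60.0, -21.1, -10.9, 0.7, 0.0, -0.001, -0.161]
```

View pics/g7.png

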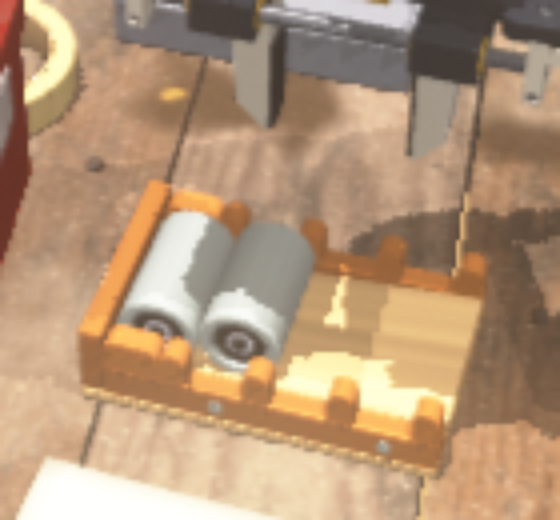

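```bash
python3 plan.py .438 .008 .12 -1.313 60 9
```

```text
t 17.6 pos [0.5423 0.2718 0.1561] rot [-3.1386 -0.0045 -0.1002] op 0.0601 F [ 0.2 -0.  -0.1]
[60.0, -8.6, 30.3, 3.9, -0.001, -0.0, 0.135]
[60.0, -4.5, 31.2, 3.9, -0.001, -0.0, 0.135]
[60.0, -0.2, 31.5, 3.9, -0.001, -0.0, 0.135]
[60.0, 4.0, 31.3, 3.9, -0.001, -0.0, 0.135]
[60.0, 8.2, 30.4, 4.0, -0.001, -0.0, 0.135]
[60.0, 12.2, 29.1, 4.0, -0.001, -0.0, 0.135]
[60.0, 16.0, 27.2, 4.0, -0.001, -0.0, 0.135]
[60.0, 19.5, 24.8, 4.0, -0.001, -0.0, 0.135]
[60.0, 22.6, 21.9, 4.0, -0.001, -0.0, 0.135]
```

Request:
move_arm([
  [60,-9,30,4,0,0,0.135],
  [60,-4,31,4,0,0,0.135],
  [60,0,31,4,0,0,0.135],
  [60,4,31,4,0,0,0.135],
  [60,8,30,4,0,0,0.135],
  [60,12,29,4,0,0,0.135],
  [60,16,27,4,0,0,0.135],
  [60,19,25,4,0,0,0.135],
  [60,22,22,4,0,0,0.13],
  [60,0,0,0,0,0,0],
])

```text
time: 18.85
tool_pos: [0.4218, 0.005, 0.1104]
tool_rot: [3.128, 0.005, -1.349]
contact_force: [-0.3, 1.0, -0.5]
opening: 0.0599
```

```bash
python3 plan.py .438 .008 .075 -1.313 60 2
```

```text
t 18.85 pos [0.4218 0.005  0.1104] rot [ 3.1279  0.005  -1.3491] op 0.0599 F [-0.3  1.  -0.5]
[60.0, 0.4, -8.4, 17.6, 0.007, 0.003, -0.018]
[60.0, 0.5, -8.3, 17.7, 0.007, 0.003, -0.018]
```

Request:
move_arm([
  [60,0,-8,17,0.007,0.003,-0.018],
  [60,0,-8,17,0.007,0.003,-0.018],
  [60,0,0,0,0,0,0],
  [60,0,0,0,0,0,0],
])

```text
time: 19.35
tool_pos: [0.4371, 0.0106, 0.0749]
tool_rot: [3.141, 0.001, -1.307]
contact_force: [0.2, -0.6, 0.5]
opening: 0.0598
```

```bash
python3 plan.py .438 .008 .065 -1.313 60 1;  python3 -c "
from h import *
c=snap('side','side8')
cv2.imwrite('pics/g8.png',cv2.resize(c['img'][210:330,330:450,::-1],(480,480)))"
```

```text
t 19.35 pos [0.4371 0.0106 0.0749] rot [ 3.1406e+00  7.0000e-04 -1.3071e+00] op 0.0598 F [ 0.2 -0.6  0.5]
[60.0, 2.7, -0.2, 9.9, 0.001, 0.001, 0.006]
```

View pics/g8.png

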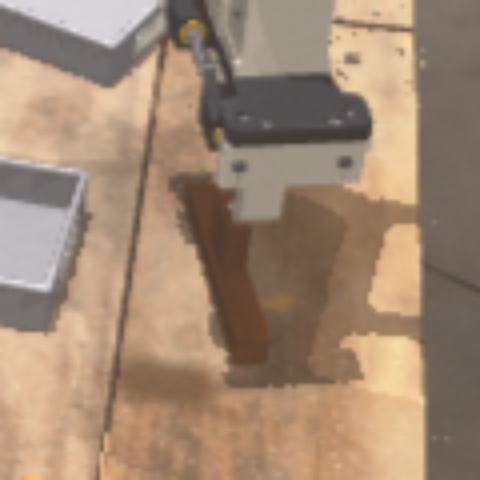

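Request:
move_arm([
  [60,3,0,12,0,0,0.006],
  [60,0,0,15,0,0,0],
  [60,0,0,14,0,0,0],
  [60,0,0,5,0,0,0],
  [60,0,0,0,0,0,0],
])

```text
time: 20.02
tool_pos: [0.4384, 0.0071, 0.0276]
tool_rot: [-3.14, -0.0, -1.314]
contact_force: [-0.7, 0.6, 1.1]
opening: 0.0601
```

```bash
python3 plan.py .438 .008 .024 -1.313 60 1
```

```text
t 20.02 pos [0.4384 0.0071 0.0276] rot [-3.1403e+00 -4.0000e-04 -1.3141e+00] op 0.0601 F [-0.7  0.6  1.1]
[60.0, -1.0, 0.2, 3.6, -0.001, -0.0, -0.001]
```

Request:
move_arm([
  [60,-1,0,3.5,0,0,0],
  [30,0,0,0,0,0,0],
  [30,0,0,0,0,0,0],
  [30,0,0,0,0,0,0],
  [30,0,0,0,0,0,0],
  [30,0,0,0,0,0,0],
])

```text
time: 20.78
tool_pos: [0.4389, 0.008, 0.0249]
tool_rot: [-3.138, -0.001, -1.314]
contact_force: [0.2, 0.4, -0.3]
opening: 0.0337
```

```bash
python3 plan.py .547 .268 .13 -1.671 30
```

```text
t 20.77 pos [0.4389 0.008  0.0249] rot [-3.1381e+00 -1.3000e-03 -1.3141e+00] op 0.0337 F [ 0.2  0.4 -0.3]
[30.0, -37.3, -28.5, -17.5, -0.001, -0.0, 0.059]
[30.0, -39.0, -26.2, -17.5, -0.001, -0.0, 0.059]
[30.0, -40.4, -23.8, -17.5, -0.001, -0.0, 0.059]
[30.0, -41.8, -21.4, -17.5, -0.001, -0.0, 0.059]
[30.0, -43.0, -18.8, -17.5, -0.001, -0.0, 0.059]
[30.0, -44.0, -16.2, -17.5, -0.001, -0.0, 0.059]
```

Request:
move_arm([
  [30,0,0,-30,0,0,0],
  [30,0,0,-40,0,0,0],
  [30,-37,-28,-30,0,0,0.059],
  [30,-39,-26,-8,0,0,0.059],
  [30,-40,-24,0,0,0,0.059],
  [30,-42,-21,0,0,0,0.059],
  [30,-43,-19,0,0,0,0.059],
  [30,-44,-16,0,0,0,0.059],
  [30,0,0,0,0,0,0],
  [30,0,0,0,0,0,0],
])

```text
time: 22.02
tool_pos: [0.5492, 0.2742, 0.1354]
tool_rot: [-3.14, -0.0, -1.682]
contact_force: [0.5, -0.7, -0.1]
opening: 0.0338
```

```bash
python3 plan.py .547 .268 .09 -1.671 30 2
```

```text
t 22.02 pos [0.5492 0.2742 0.1354] rot [-3.1403e+00 -1.0000e-04 -1.6822e+00] op 0.0338 F [ 0.5 -0.7 -0.1]
[30.0, 3.2, 0.8, 22.7, -0.001, -0.0, -0.006]
[30.0, 3.2, 0.8, 22.7, -0.001, -0.0, -0.006]
```

Request:
move_arm([
  [30,3,1,22,0,0,-0.006],
  [30,3,1,20,0,0,-0.006],
  [30,0,0,0,0,0,0],
  [30,0,0,0,0,0,0],
])

```text
time: 22.52
tool_pos: [0.5461, 0.2646, 0.0938]
tool_rot: [-3.14, -0.001, -1.673]
contact_force: [0.0, 0.3, -0.3]
opening: 0.0339
```

```bash
python3 plan.py .547 .268 .08 -1.671 30 1;  python3 -c "
from h import *
c=snap('side','side9');d=snap('top','top9')
s=robot.observe();p=np.array(s['tool_pos']);a=s['tool_rot'][2]+np.pi/2;ex=np.array([np.cos(a),np.sin(a),0]);ey=np.array([-np.sin(a),np.cos(a),0])
g=p+[0,0,.0131]
for sx in(-1,1):print('keeper end corners',proj(c,g+ex*.01*sx+ey*.07+[0,0,-.038]),proj(c,g+ex*.01*sx+ey*.07+[0,0,-.018]))
y=-.1008;cx=np.array([np.cos(y),np.sin(y),0]);cy=np.array([-np.sin(y),np.cos(y),0]);o=np.array([.5661,.266,.0009])
for x in(-.0055,-.0325):
  for yy in(.052,-.04): print('notch',x,yy,proj(c,o+cx*x+cy*yy+[0,0,.042]),proj(c,o+cx*x+cy*yy+[0,0,.024]))
cv2.imwrite('pics/g9.png',np.hstack([cv2.resize(c['img'][270:400,240:380,::-1],(560,520)),cv2.resize(d['img'][220:350,180:240,::-1],(240,520))]))"
```

```text
t 22.52 pos [0.5461 0.2646 0.0938] rot [-3.1402e+00 -6.0000e-04 -1.6726e+00] op 0.0339 F [ 0.   0.3 -0.3]
[30.0, -3.5, -0.6, 13.8, -0.001, -0.001, -0.002]
keeper end corners [318.5301989  364.04050818] [318.80191416 356.3431734 ]
keeper end corners [307.5500676  361.58311898] [307.67932115 353.88645431]
notch -0.0055 0.052 [307.34904508 364.57198424] [307.24095134 371.10729221]
notch -0.0055 -0.04 [320.2407974  329.02518246] [320.0083157 335.4736004]
notch -0.0325 0.052 [321.7637371  367.80523104] [321.49588547 374.34001708]
notch -0.0325 -0.04 [333.71195463 331.85219895] [333.33985481 338.30387089]
```

View pics/g9.png

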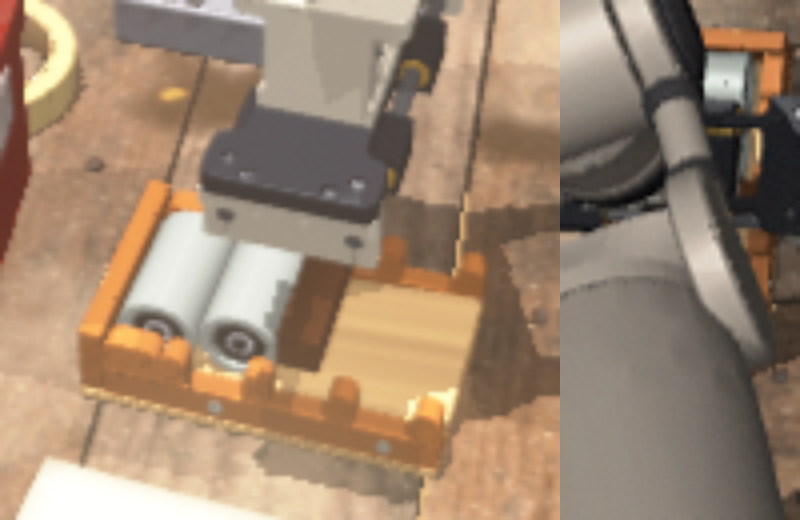

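```bash
python3 plan.py .5485 .269 .073 -1.671 30 1
```

```text
t 22.62 pos [0.5461 0.2648 0.0938] rot [-3.1401e+00 -5.0000e-04 -1.6724e+00] op 0.0338 F [ 0.2 -0.  -0.6]
[30.0, -4.4, -2.0, 20.8, -0.001, -0.001, -0.001]
```

Request:
move_arm([
  [30,-2,-1,9,0,0,0],
  [30,-2,-1,9,0,0,0],
  [30,0,0,0,0,0,0],
  [30,0,0,0,0,0,0],
])

```text
time: 23.12
tool_pos: [0.5491, 0.2692, 0.0754]
tool_rot: [-3.139, 0.0, -1.672]
contact_force: [-0.5, -0.0, -0.8]
opening: 0.034
```

```bash
python3 plan.py .5485 .269 .06 -1.671 30 1;  python3 -c "
from h import *
c=snap('side','side10')
s=robot.observe();p=np.array(s['tool_pos']);a=s['tool_rot'][2]+np.pi/2;ex=np.array([np.cos(a),np.sin(a),0]);ey=np.array([-np.sin(a),np.cos(a),0])
g=p+[0,0,.0131]
for sx in(-1,1):print('keeper end corners',proj(c,g+ex*.01*sx+ey*.07+[0,0,-.038]),proj(c,g+ex*.01*sx+ey*.07+[0,0,-.018]))
cv2.imwrite('pics/g10.png',cv2.resize(c['img'][310:400,280:380,::-1],(667,600),interpolation=cv2.INTER_CUBIC))"
```

```text
t 23.12 pos [0.5491 0.2692 0.0754] rot [-3.1388e+00  1.0000e-04 -1.6720e+00] op 0.034 F [-0.5 -0.  -0.8]
[30.0, 0.3, 0.6, 15.4, -0.003, 0.0, -0.001]
keeper end corners [316.25198655 372.68525601] [316.4922235  365.16329733]
keeper end corners [305.37089125 370.21512287] [305.47125226 362.69289941]
```

View pics/g10.png

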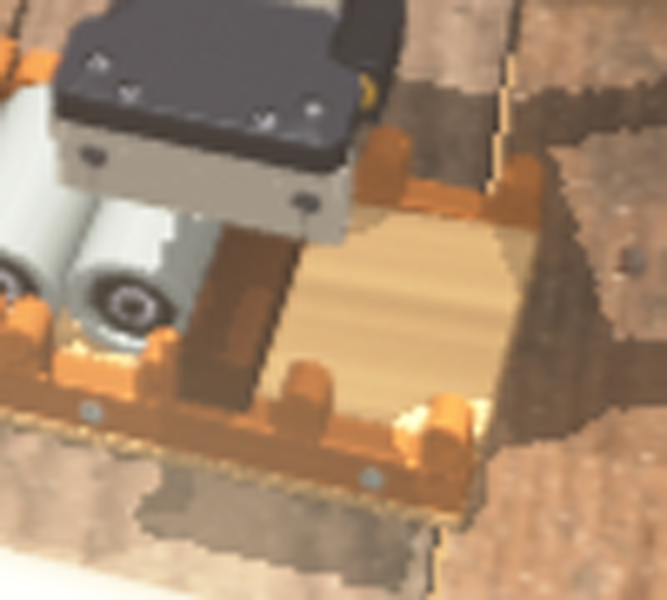

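Request:
move_arm([
  [30,0,0,8,-0.003,0,0],
  [30,0,0,8,0,0,0],
  [30,0,0,4,0,0,0],
  [30,0,0,0,0,0,0],
])

```text
time: 23.68
tool_pos: [0.5489, 0.2691, 0.0538]
tool_rot: [3.141, -0.0, -1.672]
contact_force: [-0.4, -0.2, -0.9]
opening: 0.034
```

```bash
python3 plan.py .549 .269 .05 -1.671 30 1
```

```text
t 23.68 pos [0.5489 0.2691 0.0538] rot [ 3.1408 -0.     -1.6721] op 0.034 F [-0.4 -0.2 -0.9]
[30.0, 0.1, -0.1, 3.8, 0.001, -0.0, -0.001]
```

Request:
move_arm([
  [30,0,0,2,0,0,0],
  [30,0,0,1.5,0,0,0],
  [30,0,0,0,0,0,0],
])

```text
time: 24.05
tool_pos: [0.5491, 0.2692, 0.0504]
tool_rot: [3.141, 0.0, -1.672]
contact_force: [0.5, -0.1, -1.1]
opening: 0.034
```

Request:
move_arm([
  [30,0,0,1,0,0,0],
  [30,0,0,0,0,0,0],
])

```text
time: 24.3
tool_pos: [0.5493, 0.2692, 0.0495]
tool_rot: [-3.141, 0.0, -1.672]
contact_force: [-0.4, -0.4, -0.1]
opening: 0.0337
```

Request:
move_arm([
  [30,0,0,1,0,0,0],
  [30,0,0,1,0,0,0],
])

```text
time: 24.55
tool_pos: [0.5495, 0.2694, 0.0489]
tool_rot: [-3.141, 0.001, -1.672]
contact_force: [-3.3, -1.1, 10.4]
opening: 0.0341
```

Seated (10 N up). Release and lift.

Request:
move_arm([
  [50,0,0,-1,0,0,0],
  [50,0,0,0,0,0,0],
  [50,0,0,0,0,0,0],
  [50,0,0,-15,0,0,0],
  [50,0,0,-30,0,0,0],
  [50,0,0,-35,0,0,0],
  [60,0,0,-10,0,0,0],
  [60,0,0,0,0,0,0],
])

```text
time: 25.55
tool_pos: [0.5497, 0.2694, 0.1448]
tool_rot: [-3.139, 0.001, -1.672]
contact_force: [0.2, 0.3, -0.6]
opening: 0.0597
```

```bash
python3 plan.py .388 .306 .12 -1.6 60;  python3 -c "
from h import *
c=snap('side','side11')
cv2.imwrite('pics/g11.png',cv2.resize(c['img'][290:400,250:380,::-1],(650,550),interpolation=cv2.INTER_CUBIC))"
```

```text
t 25.55 pos [0.5497 0.2694 0.1448] rot [-3.1392e+00  1.3000e-03 -1.6719e+00] op 0.0597 F [ 0.2  0.3 -0.6]
[60.0, -5.0, 41.2, 6.1, -0.001, 0.0, -0.018]
[60.0, -5.8, 41.0, 6.1, -0.001, 0.0, -0.018]
[60.0, -6.5, 40.9, 6.1, -0.001, 0.0, -0.018]
[60.0, -7.2, 40.8, 6.2, -0.001, 0.0, -0.018]
```

View pics/g11.png

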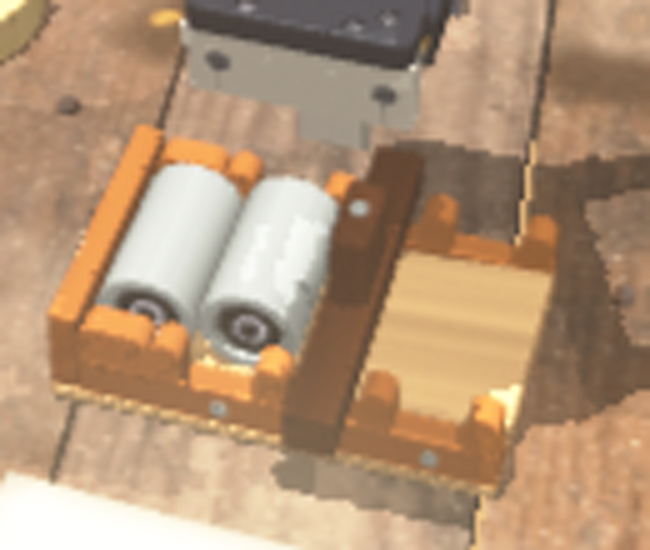

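```bash
python3 plan.py .388 .306 .12 -.4 60 8
```

```text
t 25.6 pos [0.5495 0.2693 0.1443] rot [-3.1398e+00  1.0000e-03 -1.6719e+00] op 0.0599 F [-0.  -0.   0.2]
[60.0, -2.5, 20.6, 3.0, -0.0, -0.0, -0.159]
[60.0, -5.7, 19.9, 3.0, -0.0, -0.0, -0.159]
[60.0, -8.8, 18.7, 3.0, -0.0, -0.0, -0.159]
[60.0, -11.7, 17.1, 3.0, -0.0, -0.0, -0.159]
[60.0, -14.2, 15.0, 3.0, -0.0, -0.0, -0.159]
[60.0, -16.4, 12.6, 3.0, -0.0, -0.0, -0.159]
[60.0, -18.2, 9.8, 3.0, -0.0, -0.0, -0.159]
[60.0, -19.5, 6.8, 3.0, -0.0, -0.0, -0.159]
```

Request:
move_arm([
  [60,-3,21,2,0,0,-0.159],
  [60,-6,20,2,0,0,-0.159],
  [60,-9,19,3,0,0,-0.159],
  [60,-12,17,3,0,0,-0.159],
  [60,-14,15,3,0,0,-0.159],
  [60,-16,13,3,0,0,-0.159],
  [60,-18,10,3,0,0,-0.159],
  [60,-19,7,3,0,0,-0.15],
  [60,0,0,0,0,0,0],
  [60,0,0,0,0,0,0],
])

```text
time: 26.85
tool_pos: [0.376, 0.3001, 0.109]
tool_rot: [3.125, 0.015, -0.373]
contact_force: [-0.6, 0.2, -0.1]
opening: 0.06
```

```bash
python3 plan.py .388 .306 .05 -.4 60 3
```

```text
t 26.85 pos [0.376  0.3001 0.109 ] rot [ 3.1255  0.0147 -0.3729] op 0.06 F [-0.6  0.2 -0.1]
[60.0, 3.3, -3.6, 19.6, 0.005, 0.005, 0.009]
[60.0, 3.2, -3.5, 19.6, 0.005, 0.005, 0.009]
[60.0, 3.0, -3.5, 19.6, 0.005, 0.005, 0.009]
```

Request:
move_arm([
  [60,3,-4,19,0.005,0.005,0.009],
  [60,3,-4,19,0.005,0.005,0.009],
  [60,3,-3,19,0.005,0.005,0.009],
  [60,0,0,0,0,0,0],
  [60,0,0,0,0,0,0],
])

```text
time: 27.48
tool_pos: [0.3927, 0.3063, 0.0503]
tool_rot: [-3.141, -0.003, -0.414]
contact_force: [-0.1, 0.3, 0.5]
opening: 0.0603
```

```bash
python3 plan.py .388 .306 .02 -.4 60 2; python3 -c "
from h import *
c=snap('side','side12')
cv2.imwrite('pics/g12.png',cv2.resize(c['img'][320:430,330:460,::-1],(650,550),interpolation=cv2.INTER_CUBIC))"
```

```text
t 27.48 pos [0.3927 0.3063 0.0503] rot [-3.1405e+00 -3.0000e-03 -4.1380e-01] op 0.0603 F [-0.1  0.3  0.5]
[60.0, -2.2, 1.1, 15.1, -0.001, -0.002, -0.007]
[60.0, -2.1, 1.1, 15.1, -0.001, -0.002, -0.007]
```

View pics/g12.png

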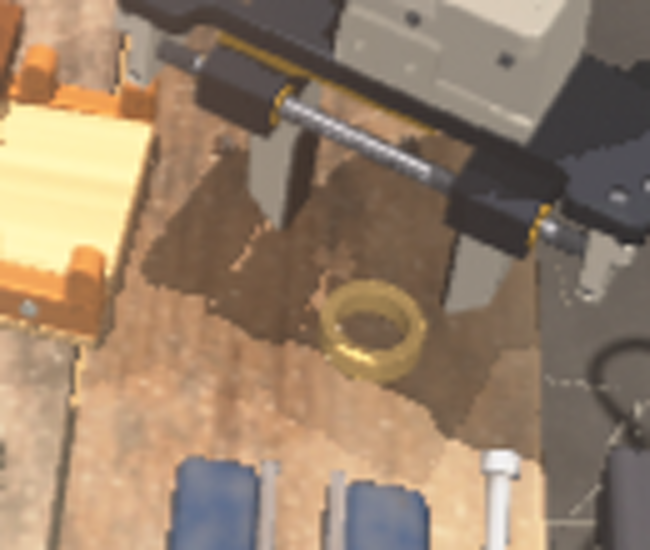

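Request:
move_arm([
  [60,-2,1,15,0,0,-0.007],
  [60,-2,1,15,0,0,-0.007],
  [60,0,0,10,0,0,0],
  [60,0,0,0,0,0,0],
])

```text
time: 28.02
tool_pos: [0.3906, 0.307, 0.0123]
tool_rot: [-3.136, -0.007, -0.401]
contact_force: [0.4, 0.3, 0.6]
opening: 0.0602
```

```bash
python3 plan.py .388 .306 .003 -.41 60 1
```

```text
t 28.02 pos [0.3906 0.307  0.0123] rot [-3.1357 -0.0068 -0.4011] op 0.0602 F [0.4 0.3 0.6]
[60.0, -2.1, 2.0, 9.3, -0.006, -0.007, 0.009]
```

Request:
move_arm([
  [60,-2,2,6,-0.006,-0.007,0],
  [60,0,0,2.5,0,0,0],
  [34,0,0,0,0,0,0],
  [34,0,0,0,0,0,0],
  [34,0,0,0,0,0,0],
  [34,0,0,0,0,0,0],
  [34,0,0,0,0,0,0],
], newtons=20)

```text
time: 28.9
tool_pos: [0.3889, 0.3064, 0.0047]
tool_rot: [-3.14, -0.001, -0.401]
contact_force: [-0.2, 0.3, 0.3]
opening: 0.0364
```

```bash
python3 plan.py .567 -.250 .14 -.42 34 12
```

```text
t 28.9 pos [0.3889 0.3064 0.0047] rot [-3.140e+00 -9.000e-04 -4.014e-01] op 0.0364 F [-0.2  0.3  0.3]
[34.0, 31.8, 36.9, -11.3, -0.0, -0.0, 0.002]
[34.0, 31.8, 36.8, -11.3, -0.0, -0.0, 0.002]
[34.0, 31.9, 36.8, -11.3, -0.0, -0.0, 0.002]
[34.0, 32.0, 36.7, -11.3, -0.0, -0.0, 0.002]
[34.0, 32.0, 36.7, -11.3, -0.0, -0.0, 0.002]
[34.0, 32.1, 36.6, -11.3, -0.0, -0.0, 0.002]
[34.0, 32.1, 36.6, -11.3, -0.0, -0.0, 0.002]
[34.0, 32.2, 36.5, -11.3, -0.0, -0.0, 0.002]
[34.0, 32.2, 36.5, -11.3, -0.0, -0.0, 0.002]
[34.0, 32.3, 36.4, -11.3, -0.0, -0.0, 0.002]
[34.0, 32.3, 36.4, -11.3, -0.0, -0.0, 0.002]
[34.0, 32.4, 36.3, -11.3, -0.0, -0.0, 0.002]
```

Request:
move_arm([
  [34,0,0,-10,0,0,0],
  [34,0,0,-20,0,0,0],
  [34,0,0,0,0,0,0],
])

```text
time: 29.28
tool_pos: [0.389, 0.3065, 0.0363]
tool_rot: [-3.14, -0.001, -0.401]
contact_force: [0.2, 1.1, -0.4]
opening: 0.0365
```

```bash
python3 -c "
from h import *
c=snap('side','side13')
cv2.imwrite('pics/g13.png',cv2.resize(c['img'][320:430,330:460,::-1],(650,550),interpolation=cv2.INTER_CUBIC))"
```

```text
(no output)
```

View pics/g13.png

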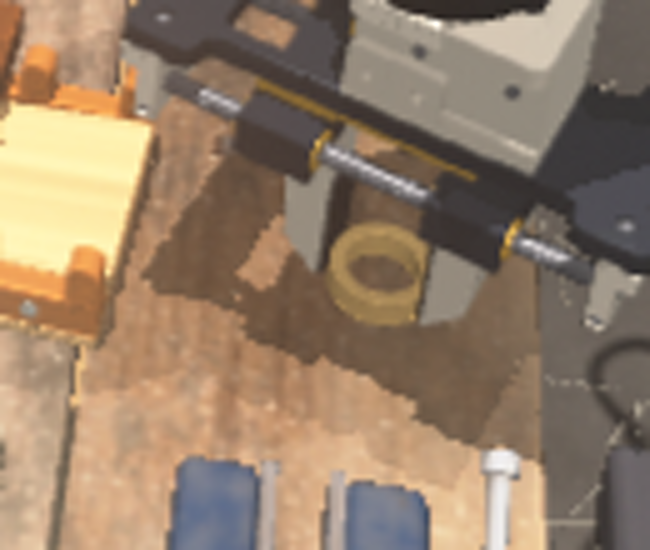

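```bash
python3 -c "
from h import *
c=robot.read_camera('side');print(onz(c,330+376/5,320+264/5,.0436))
d=robot.observe()['tool_pos'];print(proj(c,np.array(d)+[0,0,.0013]),proj(c,np.array(d)+[0,0,.0073]))
print(robot.look_for('bush_center','side')[:2])
"
```

```text
[0.38995288 0.30629408 0.0436    ]
[405.80891664 375.47592092] [406.21397141 373.29131594]
[{'rect': [395.1, 365.7, 20.3, 17.5], 'conf': 0.56}]
```

Request:
move_arm([
  [34,0,0,-40,0,0,0],
  [34,10,15,-30,0,0,0],
  [34,30,38,-10,0,0,0],
  [34,32,38,-5,0,0,0],
  [34,32,38,0,0,0,0],
  [34,32,37,0,0,0,0],
  [34,32,37,0,0,0,0],
  [34,32,37,0,0,0,0],
  [34,32,37,0,0,0,0],
  [34,32,37,0,0,0,0],
  [34,32,37,0,0,0,0],
])

```text
time: 30.8
tool_pos: [0.5243, -0.144, 0.115]
tool_rot: [3.136, 0.011, -0.395]
contact_force: [1.0, 0.2, -1.4]
opening: 0.0365
```

```bash
python3 plan.py .56 -.250 .12 -.42 34
```

```text
t 30.8 pos [ 0.5243 -0.144   0.115 ] rot [ 3.1355  0.0107 -0.3953] op 0.0365 F [ 1.   0.2 -1.4]
[34.0, 24.6, 28.1, -1.8, 0.002, 0.004, 0.008]
[34.0, 24.8, 27.8, -1.7, 0.002, 0.004, 0.008]
[34.0, 25.0, 27.6, -1.7, 0.002, 0.004, 0.008]
```

Request:
move_arm([
  [34,25,28,0,0,0,0.008],
  [34,25,28,0,0,0,0.008],
  [34,22,24,0,0,0,0.008],
  [34,0,0,0,0,0,0],
  [34,0,0,0,0,0,0],
])

```text
time: 31.42
tool_pos: [0.5579, -0.2517, 0.1088]
tool_rot: [3.136, 0.018, -0.425]
contact_force: [0.3, 0.7, -0.4]
opening: 0.0362
```

```bash
python3 plan.py .56 -.250 .04 -.42 34 4
```

```text
t 31.43 pos [ 0.5579 -0.2517  0.1088] rot [ 3.1361  0.0184 -0.425 ] op 0.0362 F [ 0.3  0.7 -0.4]
[34.0, 0.6, -0.7, 17.2, 0.001, 0.005, -0.001]
[34.0, 0.5, -0.7, 17.2, 0.001, 0.005, -0.001]
[34.0, 0.5, -0.7, 17.2, 0.001, 0.005, -0.001]
[34.0, 0.4, -0.6, 17.2, 0.001, 0.005, -0.001]
```

Request:
move_arm([
  [34,1,-1,17,0.001,0.005,0],
  [34,1,-1,17,0.001,0.005,0],
  [34,0,0,17,0.001,0.005,0],
  [34,0,0,10,0,0.003,0],
  [34,0,0,0,0,0,0],
])

```text
time: 32.05
tool_pos: [0.5587, -0.2449, 0.0458]
tool_rot: [3.14, 0.003, -0.42]
contact_force: [0.3, -0.2, -1.0]
opening: 0.0364
```

```bash
python3 plan.py .56 -.250 .010 -.42 34 3;python3 -c "
from h import *
c=snap('side','side14')
cv2.imwrite('pics/g14.png',cv2.resize(c['img'][150:250,290:420,::-1],(650,500),interpolation=cv2.INTER_CUBIC))"
```

```text
t 32.05 pos [ 0.5587 -0.2449  0.0458] rot [ 3.1402e+00  3.0000e-03 -4.1970e-01] op 0.0364 F [ 0.3 -0.2 -1. ]
[34.0, 1.1, 1.4, 11.9, 0.0, 0.001, 0.0]
[34.0, 1.1, 1.4, 11.9, 0.0, 0.001, 0.0]
[34.0, 1.1, 1.4, 11.9, 0.0, 0.001, 0.0]
```

View pics/g14.png

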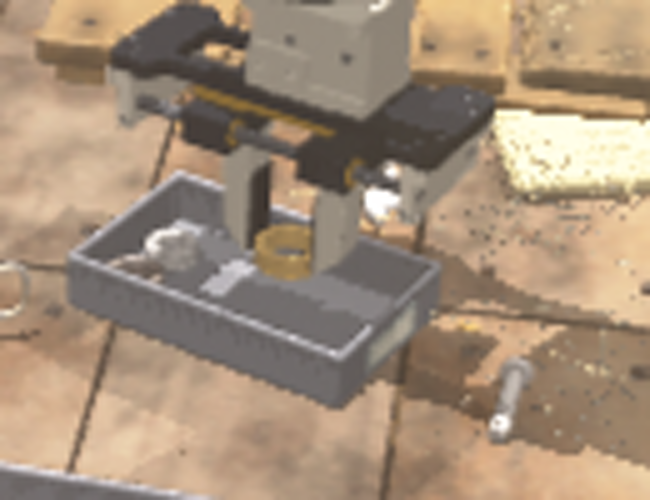

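Request:
move_arm([
  [34,1,1,12,0,0.001,0],
  [34,1,1,12,0,0.001,0],
  [34,1,1,8,0,0,0],
  [34,0,0,0,0,0,0],
])

```text
time: 32.6
tool_pos: [0.5613, -0.2497, 0.0131]
tool_rot: [3.14, -0.002, -0.42]
contact_force: [0.1, 0.1, -0.8]
opening: 0.0362
```

```bash
python3 plan.py .56 -.250 .008 -.42 34 3
```

```text
t 32.6 pos [ 0.5613 -0.2497  0.0131] rot [ 3.1399e+00 -1.8000e-03 -4.1970e-01] op 0.0362 F [ 0.1  0.1 -0.8]
[34.0, -0.3, 0.3, 1.7, 0.001, -0.001, 0.0]
[34.0, -0.3, 0.3, 1.7, 0.001, -0.001, 0.0]
[34.0, -0.3, 0.3, 1.7, 0.001, -0.001, 0.0]
```

Request:
move_arm([
  [34,0,0,2,0,0,0],
  [34,0,0,1.5,0,0,0],
  [34,0,0,1,0,0,0],
  [34,0,0,1,0,0,0],
])

```text
time: 33.1
tool_pos: [0.5617, -0.2501, 0.008]
tool_rot: [3.14, -0.003, -0.42]
contact_force: [0.5, -0.3, 0.4]
opening: 0.0361
```

Request:
move_arm([
  [34,0,0,0.5,0,0,0],
  [55,0,0,0,0,0,0],
  [55,0,0,0,0,0,0],
  [55,0,0,0,0,0,0],
  [55,0,0,-20,0,0,0],
  [55,0,0,-40,0,0,0],
  [40,0,0,-30,0,0,0],
  [40,0,0,0,0,0,0],
])

```text
time: 34.1
tool_pos: [0.5614, -0.2497, 0.0995]
tool_rot: [3.14, -0.003, -0.42]
contact_force: [0.5, -0.1, -0.4]
opening: 0.0418
```

```bash
cat > m4.py <<'E'
from fit import *
np.set_printoptions(precision=4,suppress=True)
T=robot.read_camera('top');Sd=robot.read_camera('side')
big=[]
for f,(x0,y0,w,h) in(('pics/top0.png',(385,296,40,26)),('pics/side0.png',(375,212,40,34))):
    im=cv2.imread(f);big.append(cv2.resize(im[y0:y0+h,x0:x0+w],(400,h*10),interpolation=cv2.INTER_CUBIC))
hh=max(b.shape[0] for b in big);big=[cv2.copyMakeBorder(b,0,hh-b.shape[0],0,0,cv2.BORDER_CONSTANT) for b in big]
cv2.imwrite('pics/bolt.png',np.hstack(big))
c=snap('side','side15');cv2.imwrite('pics/g15.png',cv2.resize(c['img'][150:250,290:420,::-1],(650,500),interpolation=cv2.INTER_CUBIC))
E
python3 m4.py
```

```text
(no output)
```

View pics/bolt.png

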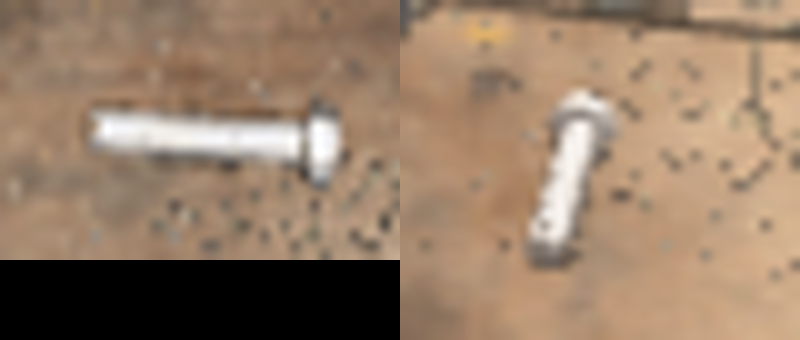

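View pics/g15.png

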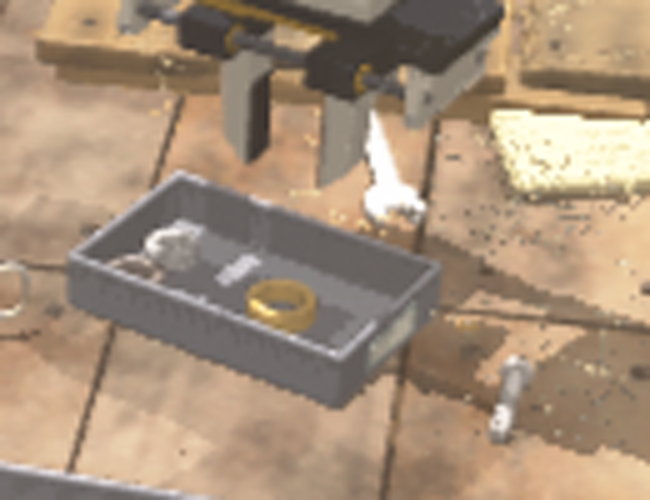

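```bash
python3 -c "
from h import *
np.set_printoptions(precision=4,suppress=True)
T=robot.read_camera('top');S=robot.read_camera('side')
p=lambda x,y:(x-.5+.05,y-.5+.05)
a=onz(T,*p(394.2,309.0),.006);b=onz(T,*p(419,310.6),.006)
print(a,b,np.linalg.norm(a-b),'mid',(a+b)/2)
print(tri(T,p(394.4,309),S,p(389.7,236.7)),tri(T,p(417.3,310.5),S,p(393.5,222.7)))
d=b-a;print('yaw perp',np.arctan2(-d[0],d[1]))
"; python3 plan.py .437 -.184 .09 -.05 40
```

```text
[ 0.4403 -0.158   0.006 ] [ 0.4335 -0.2164  0.006 ] 0.058849379740194566 mid [ 0.4369 -0.1872  0.006 ]
(array([ 0.4394, -0.1581,  0.0079]), np.float64(0.0013923539462290444)) (array([ 0.4327, -0.2108,  0.0162]), np.float64(0.000555733093217723))
yaw perp 3.025538717029414
t 34.35 pos [ 0.5594 -0.2485  0.0956] rot [ 3.1407  0.0051 -0.4199] op 0.0401 F [ 0.3 -0.7  0.4]
[40.0, -46.0, -3.0, 2.1, -0.0, 0.002, -0.123]
[40.0, -45.3, -8.6, 2.0, -0.0, 0.002, -0.123]
[40.0, -43.9, -14.2, 1.9, -0.0, 0.002, -0.123]
```

```bash
python3 plan.py .4375 -.183 .08 -.116 40 4
```

```text
t 34.35 pos [ 0.5594 -0.2485  0.0956] rot [ 3.1407  0.0051 -0.4199] op 0.0401 F [ 0.3 -0.7  0.4]
[40.0, -34.5, -2.5, 4.1, 0.0, 0.001, -0.076]
[40.0, -34.2, -5.1, 4.0, 0.0, 0.001, -0.076]
[40.0, -33.7, -7.7, 4.0, 0.0, 0.001, -0.076]
[40.0, -33.0, -10.3, 3.9, 0.0, 0.001, -0.076]
```

Request:
move_arm([
  [40,-34,-2,0,0,0,-0.076],
  [40,-34,-5,0,0,0,-0.076],
  [40,-34,-8,0,0,0,-0.076],
  [40,-33,-10,0,0,0,-0.076],
  [40,0,0,0,0,0,0],
  [40,0,0,0,0,0,0],
])

```text
time: 35.1
tool_pos: [0.4319, -0.1812, 0.0905]
tool_rot: [-3.137, 0.014, -0.107]
contact_force: [-0.1, 0.2, 1.0]
opening: 0.0403
```

```bash
python3 plan.py .4375 -.183 .04 -.116 40 3
```

```text
t 35.1 pos [ 0.4319 -0.1812  0.0905] rot [-3.1367  0.0137 -0.1072] op 0.0403 F [-0.1  0.2  1. ]
[40.0, 2.1, 0.5, 16.8, -0.002, 0.005, 0.003]
[40.0, 2.1, 0.4, 16.8, -0.002, 0.005, 0.003]
[40.0, 2.0, 0.4, 16.8, -0.002, 0.005, 0.003]
```

Request:
move_arm([
  [40,2,0,17,0,0.005,0.003],
  [40,2,0,17,0,0.005,0.003],
  [40,2,0,14,0,0.004,0.003],
  [40,0,0,0,0,0,0],
  [40,0,0,0,0,0,0],
])

```text
time: 35.72
tool_pos: [0.4422, -0.1845, 0.0403]
tool_rot: [-3.138, -0.004, -0.12]
contact_force: [0.9, 0.2, -0.1]
opening: 0.0401
```

```bash
python3 plan.py .4375 -.183 .003 -.116 40 3;python3 -c "
from h import *
c=snap('side','side16');cv2.imwrite('pics/g16.png',cv2.resize(c['img'][180:260,340:440,::-1],(700,560),interpolation=cv2.INTER_CUBIC))"
```

```text
t 35.73 pos [ 0.4422 -0.1845  0.0403] rot [-3.1381 -0.0035 -0.1197] op 0.0401 F [ 0.9  0.2 -0.1]
[40.0, -1.6, -0.3, 12.4, -0.001, -0.001, -0.001]
[40.0, -1.6, -0.3, 12.4, -0.001, -0.001, -0.001]
[40.0, -1.6, -0.3, 12.4, -0.001, -0.001, -0.001]
```

View pics/g16.png

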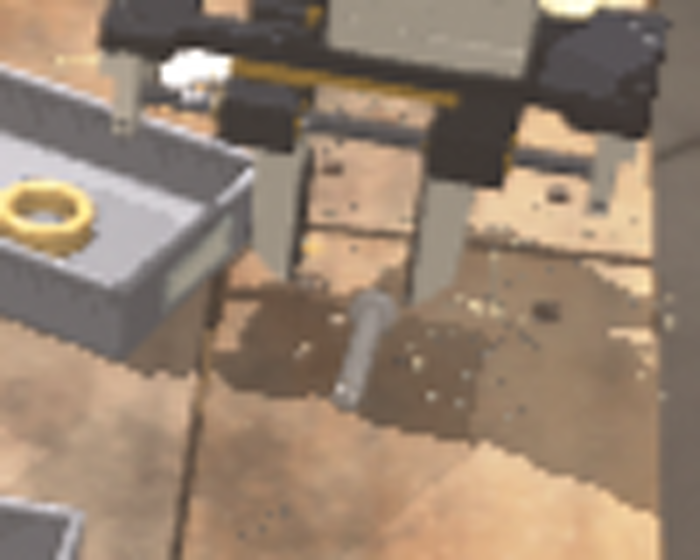

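Request:
move_arm([
  [40,-2,0,12,0,0,0],
  [40,-2,0,12,0,0,0],
  [40,-1,0,8,0,0,0],
  [40,0,0,0,0,0,0],
])

```text
time: 36.28
tool_pos: [0.4371, -0.1839, 0.0066]
tool_rot: [-3.139, -0.004, -0.12]
contact_force: [0.7, 0.3, 0.2]
opening: 0.0399
```

```bash
python3 plan.py .4375 -.183 .003 -.116 40 2
```

```text
t 36.27 pos [ 0.4371 -0.1839  0.0066] rot [-3.1385 -0.0043 -0.1198] op 0.0399 F [0.7 0.3 0.2]
[40.0, 0.1, -0.5, 1.8, -0.002, -0.002, -0.002]
[40.0, 0.1, -0.5, 1.8, -0.002, -0.002, -0.002]
```

Request:
move_arm([
  [40,0,0,3,0,-0.002,0],
  [40,0,0,1,0,0,0],
  [4,0,0,0,0,0,0],
  [4,0,0,0,0,0,0],
  [4,0,0,0,0,0,0],
  [4,0,0,0,0,0,0],
  [4,0,0,0,0,0,0],
  [4,0,0,-15,0,0,0],
  [4,0,0,-20,0,0,0],
  [4,0,0,0,0,0,0],
], newtons=25)

```text
time: 37.52
tool_pos: [0.4377, -0.1844, 0.0404]
tool_rot: [-3.139, -0.004, -0.12]
contact_force: [-0.2, 0.3, -0.7]
opening: 0.009
```

```bash
python3 plan.py .585 .01 .12 -.08 4 6;python3 -c "
from h import *
c=snap('side','side17');cv2.imwrite('pics/g17.png',cv2.resize(c['img'][180:260,340:440,::-1],(700,560),interpolation=cv2.INTER_CUBIC))"
```

```text
t 37.52 pos [ 0.4377 -0.1844  0.0404] rot [-3.1394 -0.004  -0.1197] op 0.009 F [-0.2  0.3 -0.7]
[4.0, 20.6, -35.1, -13.1, -0.0, -0.001, -0.007]
[4.0, 20.8, -35.0, -13.1, -0.0, -0.001, -0.007]
[4.0, 21.0, -34.8, -13.2, -0.0, -0.001, -0.007]
[4.0, 21.2, -34.7, -13.2, -0.0, -0.001, -0.007]
[4.0, 21.4, -34.5, -13.2, -0.0, -0.001, -0.007]
[4.0, 21.7, -34.4, -13.2, -0.0, -0.001, -0.007]
```

View pics/g17.png

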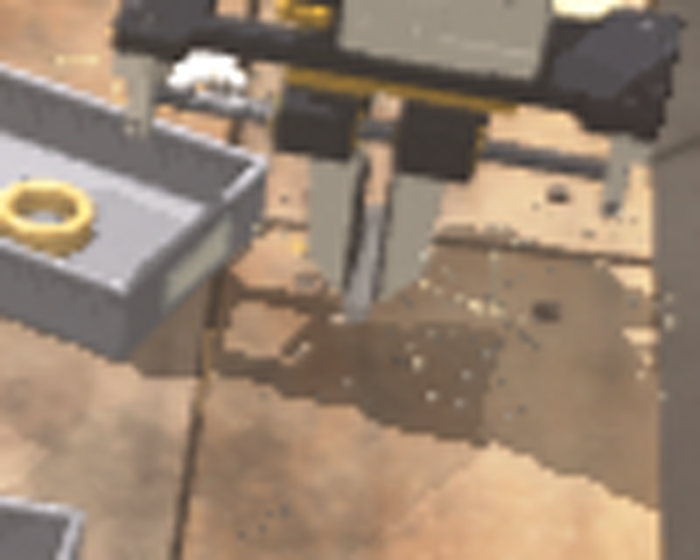

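Request:
move_arm([
  [4,0,0,-40,0,0,0],
  [4,10,-16,-30,0,0,-0.007],
  [4,21,-35,-6,0,0,-0.007],
  [4,21,-35,0,0,0,-0.007],
  [4,21,-35,0,0,0,-0.007],
  [4,21,-35,0,0,0,-0.007],
  [4,21,-34,0,0,0,0],
  [4,0,0,0,0,0,0],
  [4,0,0,0,0,0,0],
])

```text
time: 38.7
tool_pos: [0.5717, -0.0012, 0.1136]
tool_rot: [-3.137, 0.005, -0.086]
contact_force: [0.2, -0.3, 0.1]
opening: 0.009
```

```bash
python3 plan.py .583 .010 .06 -.08 4 4
```

```text
t 38.7 pos [ 0.5717 -0.0012  0.1136] rot [-3.137   0.0051 -0.0859] op 0.009 F [ 0.2 -0.3  0.1]
[4.0, 2.6, -3.0, 13.4, -0.001, 0.001, -0.001]
[4.0, 2.6, -3.0, 13.4, -0.001, 0.001, -0.001]
[4.0, 2.6, -3.0, 13.4, -0.001, 0.001, -0.001]
[4.0, 2.6, -3.0, 13.4, -0.001, 0.001, -0.001]
```

Request:
move_arm([
  [4,3,-3,13,0,0.001,0],
  [4,3,-3,13,0,0.001,0],
  [4,3,-3,13,0,0.001,0],
  [4,2,-2,13,0,0.001,0],
  [4,0,0,0,0,0,0],
  [4,0,0,0,0,0,0],
])

```text
time: 39.45
tool_pos: [0.5823, 0.0073, 0.0564]
tool_rot: [-3.137, 0.004, -0.089]
contact_force: [-0.2, -0.9, -0.7]
opening: 0.0093
```

```bash
python3 plan.py .583 .010 .012 -.08 4 4;python3 -c "
from h import *
c=snap('side','side18');cv2.imwrite('pics/g18.png',cv2.resize(c['img'][210:310,260:385,::-1],(700,560),interpolation=cv2.INTER_CUBIC))"
```

```text
t 39.45 pos [0.5823 0.0073 0.0564] rot [-3.1372  0.0044 -0.0894] op 0.0093 F [-0.2 -0.9 -0.7]
[4.0, 0.2, -0.6, 11.1, -0.001, 0.001, -0.002]
[4.0, 0.2, -0.6, 11.1, -0.001, 0.001, -0.002]
[4.0, 0.2, -0.7, 11.1, -0.001, 0.001, -0.002]
[4.0, 0.1, -0.7, 11.1, -0.001, 0.001, -0.002]
```

View pics/g18.png

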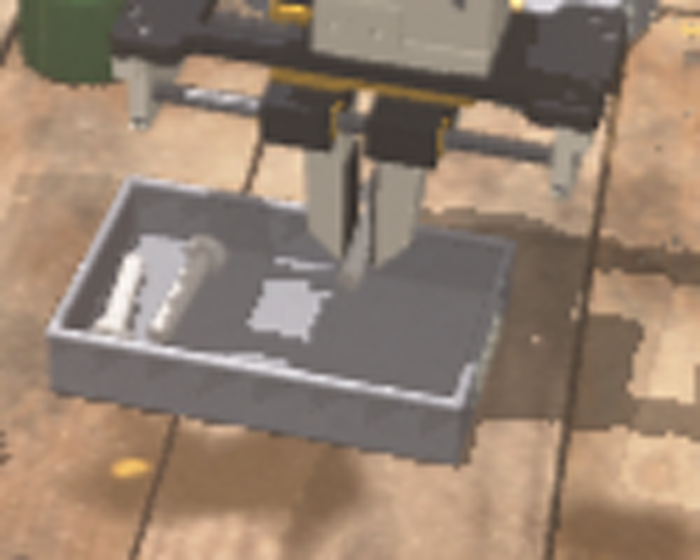

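Request:
move_arm([
  [4,0,-1,11,0,0.001,0],
  [4,0,-1,11,0,0.001,0],
  [4,0,-1,11,0,0,0],
  [4,0,0,7,0,0,0],
  [4,0,0,0,0,0,0],
])

```text
time: 40.12
tool_pos: [0.5823, 0.0107, 0.0139]
tool_rot: [-3.137, 0.002, -0.089]
contact_force: [-0.3, 0.8, -1.6]
opening: 0.0092
```

Request:
move_arm([
  [4,0,0,2,0,0,0],
  [4,0,0,1,0,0,0],
])

```text
time: 40.38
tool_pos: [0.5827, 0.0107, 0.0111]
tool_rot: [-3.137, 0.001, -0.089]
contact_force: [0.7, 0.4, -0.0]
opening: 0.009
```

Request:
move_arm([
  [4,0,0,1.5,0,0,0],
  [4,0,0,1.5,0,0,0],
])

```text
time: 40.62
tool_pos: [0.5831, 0.0106, 0.0084]
tool_rot: [-3.137, -0.0, -0.089]
contact_force: [-0.4, -0.0, -0.5]
opening: 0.0095
```

Request:
move_arm([
  [4,0,0,1,0,0,0],
])

```text
time: 40.75
tool_pos: [0.5831, 0.0106, 0.0074]
tool_rot: [-3.137, -0.0, -0.089]
contact_force: [0.3, -0.6, -0.7]
opening: 0.0093
```

Request:
move_arm([
  [4,0,0,1,0,0,0],
  [4,0,0,0,0,0,0],
])

```text
time: 41.0
tool_pos: [0.5831, 0.0106, 0.0063]
tool_rot: [-3.137, -0.0, -0.089]
contact_force: [0.1, -0.0, -0.3]
opening: 0.009
```

Request:
move_arm([
  [30,0,0,0,0,0,0],
  [30,0,0,0,0,0,0],
  [30,0,0,0,0,0,0],
  [30,0,0,-20,0,0,0],
  [30,0,0,-45,0,0,0],
  [30,0,0,-50,0,0,0],
  [30,0,0,-50,0,0,0],
  [30,-45,0,-20,0,0,0],
  [30,-45,0,0,0,0,0],
  [30,-40,0,0,0,0,0],
  [30,0,0,0,0,0,0],
])

```text
time: 42.38
tool_pos: [0.4504, 0.0216, 0.198]
tool_rot: [-3.137, -0.003, -0.09]
contact_force: [0.6, 0.2, -0.4]
opening: 0.0301
```

Run:
```python
from h import *
c=snap('side','side19');d=snap('top','top19')
cv2.imwrite('pics/g19.png',cv2.resize(c['img'][170:400,240:420,::-1],(470,600),interpolation=cv2.INTER_CUBIC))
cv2.imwrite('pics/g20.png',cv2.resize(d['img'][150:350,170:490,::-1],(800,500),interpolation=cv2.INTER_CUBIC))
```

```text
(no output)
```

View pics/g19.png

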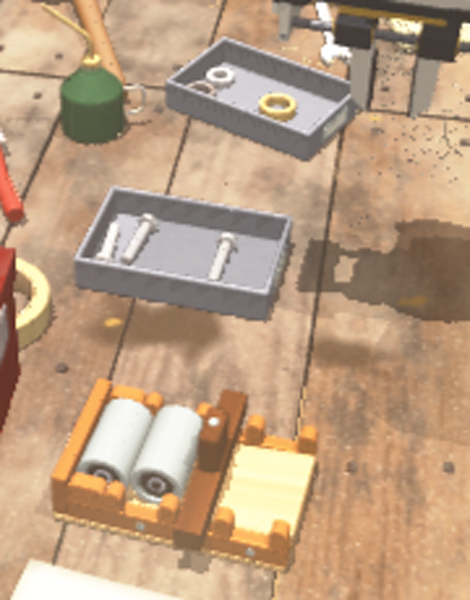

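View pics/g20.png

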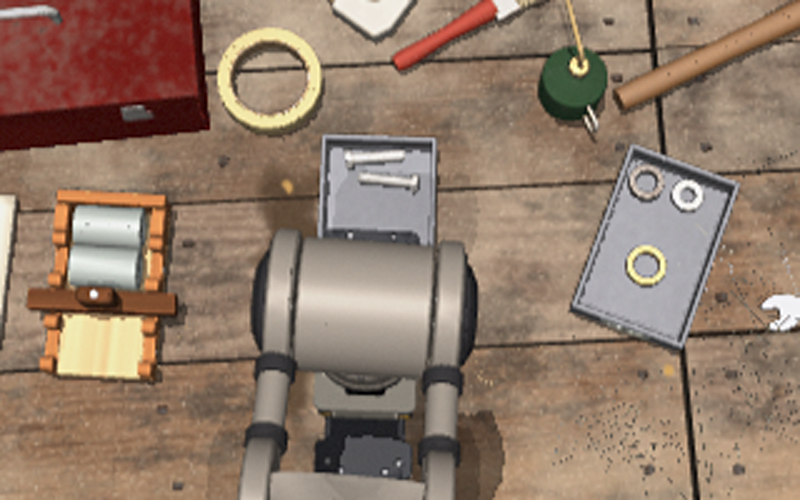

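Run:
```python
from fit import *
np.set_printoptions(precision=4,suppress=True)
T=robot.read_camera('top');Sd=robot.read_camera('side')
print([ (np.round(d['rect']),round(d['conf'],2)) for d in robot.look_for('keeper_grip','top')[:2]],[ (np.round(d['rect']),round(d['conf'],2)) for d in robot.look_for('keeper_grip','side')[:2]])
y=-.1008;cx=np.array([np.cos(y),np.sin(y),0]);cy=np.array([-np.sin(y),np.cos(y),0]);o=np.array([.5661,.266,.0009])
W=lambda p:o+cx*p[0]+cy*p[1]+np.array([0,0,p[2]])
K=[box(-.019,0,.034,.02,.14,.02),box(-.019,0,.062,.016,.034,.036)]
P=K+[cyl(.02,.064)[0]+np.array([.055,0,.032]),cyl(.02,.064)[0]+np.array([.015,0,.036])]
out=[]
for c,(x0,y0,w,h),nm in((T,(178,215,80,100),'t'),(Sd,(250,300,120,100),'s')):
    S=5;b=cv2.resize(c['img'][y0:y0+h,x0:x0+w,::-1],None,fx=S,fy=S,interpolation=cv2.INTER_CUBIC).copy()
    for pts in P:
        uv=np.array([proj(c,W(p)) for p in pts]);uv=((uv-[x0,y0]+.5)*S).astype(np.float32)
        cv2.polylines(b,[cv2.convexHull(uv).astype(np.int32)],True,(255,0,255),1)
    out.append(cv2.resize(b,(w*4,h*4)))
cv2.imwrite('pics/g21.png',np.hstack(out))
s=robot.observe();print(s['time'],s['contact_force'])
```

```text
[(array([179., 262.,  65.,  14.]), 0.64)] [(array([305., 316.,  29.,  66.]), 0.96)]
42.675 [ 0.1342  1.0808 -0.7294]
```

View pics/g21.png

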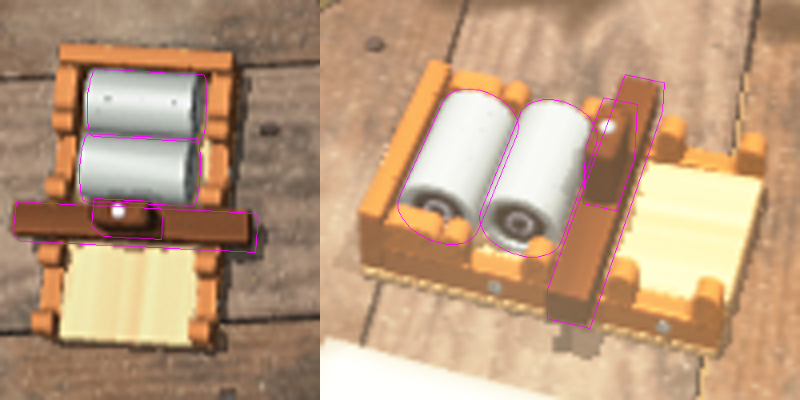

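```bash
python3 -c "
from cell import robot
print(robot.hand_in()); print(robot.observe()['time'])"
```

```text
the job is handed in; nothing more can be done
None
the job is handed in; nothing more can be done
```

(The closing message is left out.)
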